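# Pull down a blind flange in cross order with a box wrench

## Robot

A 6-joint arm with a two-finger parallel gripper is mounted at the origin on the work surface. World frame = base frame: x ahead of the robot, y to its left, z up, the work surface at z = 0. Lengths are in m, angles in rad, forces in N, time in s.
With the tool pointing down it reaches from about 0.3 to 0.775 m from the base axis. Payload 14.6 kg.
Tool frame: the origin (TCP) lies where the fingers leave the gripper's body, on its centre line; the fingertips stand 97 mm ahead of it and the grasp point (between the pads) lies 78 mm ahead of it; z points along the fingers, y is the line along which they close (so a half turn about z gives the same grasp; the last joint's range is limited). The gripper opens to 94 mm and grips with 3 to 60 N. Pads are 16 mm wide; open, the fingers measure 119 mm over their backs; the gripper's body (75 mm by 177 mm) begins 78 mm behind the grasp point.
Start: joints at [-1.233, 0.3, 1.521, -0, 1.321, -0.067], TCP at [0.217, -0.506, 0.303] pointing down, gripper open.
Joint ranges: [-3.03, 3.03], [-0.79, 2.21], [0.23, 2.52], [-1.04, 4.18], [0, 3.07], [-2.55, 2.55]. Speed limits (rad/s): [2.22, 2.22, 2.57, 3.14, 3.14, 3.14].

## Interface

Orientations are given as a rotation vector (axis times angle).
In Python, from workcell import state, grab_frame, finish_job gives the robot as it stands.
- The arm moves only by the tool step_arm, never from a script. Its argument "rows" is text: rows parted by semicolons, each of 6 numbers parted by spaces: the shift along the tool's x, y, z in cm, then the turn, a rotation vector about the tool's x, y, z in rad. In form: dx dy dz ax ay az; .... A call has exactly 10 rows; each row is the pose to reach, as a shift and turn from the pose commanded when the call began, along the tool's axes at that moment; what a row does not reach only later rows make up. A row lasts 1/12 s, in which the tool goes at most 41.7 mm and 7.16 degrees, less where a joint would pass 70% of its speed; a pose out of reach is approached as far as the arm can. A call with a gripper value outside its range is refused whole. "gripper" is the finger opening in cm, from 0 to 9.4, set as the call begins (left out, the last holds). The fingers move at their own pace and stop on an object; "grip_force" is the grip in N (left out, the last holds). Time passes only in rows, so rows that repeat a pose let the fingers close, or fill a call up. It gives the time, the measured TCP pose, the force, the opening and the grip force at its end, in the units of the state.
- state(): the state, without advancing time (a new reading comes with each control period).
- grab_frame(name): name is "scene" or "top" or "wrist"; returns a dict with "color" (400x640x3 uint8, red, green, blue), "K" (3x3 intrinsics, pixels), "k1" (the pictures are not rectified: a ray, as slopes to the right and down, at radius r is drawn at 1 + k1 r^2 times it, then the intrinsics apply), "extrinsics" (4x4, takes a point from camera to world coordinates). Camera axes: x right, y up, looking along -z (the intrinsics and any distortion apply to the point x, -y, -z); pixel columns grow to the right and rows downward; lengths in m; the calibration is good to about 2 mm. A picture is of the moment at which its call begins. There is no depth.
- finish_job(): hands the job in; it is judged then, once.
The state is a dict: "t": time; "joint_positions": joint angles; "joint_velocities": joint speeds; "tau": joint torques, N m; "tool_pos": TCP position; "tcp_rot": TCP orientation; "force": force on the tool from outside, world axes, zero at the start; "moment": the same for the moment, N m; "finger_gap": opening from 0.0 (shut) to 1.0 (fully open); "gripper_force": force on a finger pad.
Only numpy, scipy, OpenCV 4.12 (cv2) and the standard library are available. Lean on these libraries where they do the work, as an engineer would, in place of code of your own. Each camera call takes 0.05 s, during which the arm holds its last target. There are 200 camera calls.

## Task

Draw the box wrench out of its pocket by the ring end, lay it on the bench and let go, then take it again by the handle. Working only with the wrench, turn the one bolt of the flange that is still loose clockwise to half way, like the other three, then go round in cross order - one opposite pair, then the other - bringing each bolt up tight against its stop. Finally lay the wrench flat on the bench, out of the pocket and off the flange, without dropping it, and leave the other things on the bench alone.

Things in the scene. Friction and masses are not known exactly. Their poses are not given: they have to be found in the camera images.
- wrench: Loose flat steel box wrench, 173 mm long, 16 thick, 0.42 kg. A square ring, 45 mm outside with a 29 mm square through hole; straight handle 22 wide from the ring to 150 mm from its centre. Origin: centre of the ring's underside; x along the handle, z up. Starts flat on the bench, handle in the pocket, ring centre 60 mm before the mouth (37 mm of bare handle shows). Centre of mass at x = 61 mm.
- wrench_grip (a point): Point inside the handle 100 mm from the ring's centre (mid-width, mid-thickness): where to take the wrench for turning bolts. Hidden in the pocket at the start. Held here, the ring stays level unless jerked off a bolt; pressing it lightly onto a sleeve levels it.
- wrench_end (a point): Middle of the handle's far end face, 150 mm from the ring's centre.
- pocket: Fixed grey steel pocket on the bench, 99 mm long, 36 wide, 28 high (80 wide over 3 mm thick feet). Inside 28 wide, 24 high, 95 deep, covered on top, closed at its back. Origin: on the bench under the middle of its open mouth; x points into the pocket, so the wrench comes out along -x.
- pocket_mid (a point): Point inside the pocket, 47.5 mm behind the mouth, 12 mm above the bench.
- flange: Fixed pipe stub with a round cover, 190 mm diameter, top at z 58 mm. Origin: on the bench under its centre. Bolts on a 70 mm radius at its own +x (a), +y (b), -x (c), -y (d). Each: sleeve 38 dia., top z 78 mm; on it a square head 24 across flats, z 78 to 89, round crown to 93 mm. The wrench ring drops over a head with 2.5 mm play a side, down to the sleeve; it turns 0.24 rad free either way.
- bolt_a_top (a point): Centre of the top of the square head of bolt_a; it turns with the head: its x and y axes are square to the head's flats, z up; with the bolt at 0, x points straight away from the flange's centre.
- bolt_a (a joint): How far bolt_a is tightened, rad; grows clockwise seen from above; starts loose. 0 = loose (flats square to the line to the flange centre), 0.45 = half way (head turned a bit over a quarter of a right angle from that), 0.9 = fully tight, at a hard stop (a bit over half a right angle). It turns stiffly (about 0.12 N m) and stays where it is left.
- bolt_b_top (a point): Centre of the top of the square head of bolt_b; it turns with the head: its x and y axes are square to the head's flats, z up; with the bolt at 0, x points straight away from the flange's centre.
- bolt_b (a joint): How far bolt_b is tightened, rad; grows clockwise seen from above; starts half way. 0 = loose (flats square to the line to the flange centre), 0.45 = half way (head turned a bit over a quarter of a right angle from that), 0.9 = fully tight, at a hard stop (a bit over half a right angle). It turns stiffly (about 0.12 N m) and stays where it is left.
- bolt_c_top (a point): Centre of the top of the square head of bolt_c; it turns with the head: its x and y axes are square to the head's flats, z up; with the bolt at 0, x points straight away from the flange's centre.
- bolt_c (a joint): How far bolt_c is tightened, rad; grows clockwise seen from above; starts half way. 0 = loose (flats square to the line to the flange centre), 0.45 = half way (head turned a bit over a quarter of a right angle from that), 0.9 = fully tight, at a hard stop (a bit over half a right angle). It turns stiffly (about 0.12 N m) and stays where it is left.
- bolt_d_top (a point): Centre of the top of the square head of bolt_d; it turns with the head: its x and y axes are square to the head's flats, z up; with the bolt at 0, x points straight away from the flange's centre.
- bolt_d (a joint): How far bolt_d is tightened, rad; grows clockwise seen from above; starts half way. 0 = loose (flats square to the line to the flange centre), 0.45 = half way (head turned a bit over a quarter of a right angle from that), 0.9 = fully tight, at a hard stop (a bit over half a right angle). It turns stiffly (about 0.12 N m) and stays where it is left.
- brush: Bystander: wire brush 180 mm long lying loose on the bench; origin under its middle. Leave it alone.
- square: Bystander: loose L-shaped grey welding square, legs 80 mm, 25 mm high; origin on the bench inside the L. Leave it alone.
- can: Bystander: plain closed metal can, 60 mm diameter, 60 mm high, loose; origin under its centre. Leave it alone.
Things that resemble listed ones, but are neither listed nor needed, are in the scene too. What is shaped like the wrench but purple or yellow is not meant.

How it is judged:
By the outcome, as a careful person would: the job done as asked, in the order asked, and still so for the second after the job is handed in, with the robot touching nothing.
It also fails if it takes over 72 s, if anything falls off the work surface, if the arm or the gripper's body presses on something with over 40 N, if the wrist force passes 120 N, or if a joint passes its speed limit or range.

## Working session

There is one attempt and no reset: what is moved stays moved. The work goes in short steps, Python scripts to look and compute and a tool call to move; the robot and the scene stay as the last step left them, time stands still between calls to the robot, and variables do not carry over. Pictures are saved under pics/ and viewed, at most 10 in all, crops included, and the job is handed in when it is done.

Besides the shell and the picture viewer there is one more tool, called after "Request:" by a JSON object that holds its "method" and its "body", one argument or row to a line. step_arm: Moves the arm, as the interface text tells. Its arguments: {"type":"object","properties":{"rows":{"type":"string"},"gripper":{"type":"number"},"grip_force":{"type":"number"}},"required":["rows"]}

```bash
ls; mkdir -p pics
cat > h.py <<'E'
import numpy as np, cv2
from workcell import state, grab_frame, finish_job
from scipy.spatial.transform import Rotation as R
def save(f,name,box=None,scale=1):
    im=f["color"][:,:,::-1]
    if box: im=im[box[1]:box[3],box[0]:box[2]]
    cv2.imwrite(name,cv2.resize(im,None,fx=scale,fy=scale,interpolation=cv2.INTER_CUBIC))
def px2w(f,u,v,z):
    K=np.array(f["K"]);k=f["k1"];E=np.array(f["extrinsics"])
    d=np.array([(u-K[0,2])/K[0,0],(v-K[1,2])/K[1,1]]);s=d.copy()
    for _ in range(30): s=d/(1+k*(s@s))
    r=E[:3,:3]@np.array([s[0],-s[1],-1]);o=E[:3,3]
    return o+r*(z-o[2])/r[2]
def w2px(f,p):
    K=np.array(f["K"]);k=f["k1"];E=np.array(f["extrinsics"])
    c=E[:3,:3].T@(np.array(p)-E[:3,3]);s=np.array([c[0],-c[1]])/-c[2];s=s*(1+k*(s@s))
    return np.array([K[0,0]*s[0]+K[0,2],K[1,1]*s[1]+K[1,2]])
E
python3 - <<'E'
from h import *
f=grab_frame("top");save(f,"pics/top.png");np.save("top.npy",f,allow_pickle=True)
g=grab_frame("scene");save(g,"pics/scene.png")
np.set_printoptions(precision=3,suppress=True)
print(f["K"],f["k1"],f["extrinsics"],g["extrinsics"]);s=state();print(s)
E
```

```text
pics
[[446.571   0.    320.224]
 [  0.    446.571 204.474]
 [  0.      0.      1.   ]] -0.065627280434133 [[ 0.017  0.99  -0.138  0.362]
 [-1.     0.02   0.02   0.024]
 [ 0.023  0.138  0.99   1.431]
 [ 0.     0.     0.     1.   ]] [[-0.858 -0.383  0.341  0.963]
 [ 0.513 -0.659  0.55   0.702]
 [ 0.014  0.647  0.762  1.024]
 [ 0.     0.     0.     1.   ]]
{'t': 0.1, 'joint_positions': array([-1.233,  0.3  ,  1.522,  0.   ,  1.321, -0.067]), 'joint_velocities': array([-0.001, -0.001, -0.003,  0.001, -0.   ,  0.001]), 'tau': array([  0.002, -53.265, -35.329,   0.071,   0.023,  -0.   ]), 'tool_pos': array([ 0.217, -0.505,  0.302]), 'tcp_rot': array([-3.076, -0.631,  0.   ]), 'force': array([ 0.325, -0.799, -0.377]), 'moment': array([0.061, 0.015, 0.074]), 'gripper_force': 0.0, 'finger_gap': 1.0014996279751402}
```

View pics/top.png

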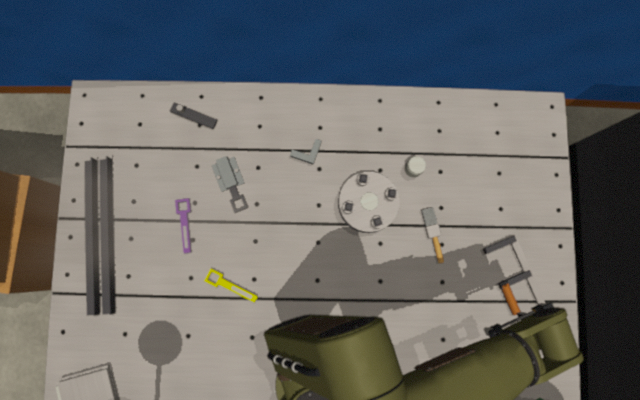

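The top view shows the flange at (369,201), the pocket at (228,172) with the grey ring sticking out at (239,203), the purple decoy at (185,225), the yellow decoy at (232,285), a dark bar at (193,115), the square at (308,152), the can at (415,165) and the brush at (432,235). By colour and pocket, the wrench is the grey ring at (239,203). I'll check this in a crop.

Run:
```python
from h import *
f=np.load("top.npy",allow_pickle=True).item()
im=f["color"][:,:,::-1]
a=cv2.resize(im[145:220,195:265],None,fx=5.6,fy=5.6,interpolation=cv2.INTER_CUBIC)
b=cv2.resize(im[163:238,333:403],None,fx=5.6,fy=5.6,interpolation=cv2.INTER_CUBIC)
cv2.imwrite("pics/crop.png",np.hstack([a,b]))
for n,u,v,z in [("fl",369.5,201,.058),("ring",239,203,.016),("mouth",233,187,.028),("back",221,160,.028),("a",391.5,194,.093),("b",363,179,.093),("c",348,207,.093),("d",377,222,.093)]: print(n,px2w(f,u,v,z).round(4))
```

```text
fl [ 0.5676 -0.157   0.058 ]
ring [0.5589 0.2551 0.016 ]
mouth [0.6082 0.2744 0.028 ]
back [0.6955 0.3171 0.028 ]
a [ 0.5853 -0.2198  0.093 ]
b [ 0.6299 -0.1323  0.093 ]
c [ 0.5426 -0.0871  0.093 ]
d [ 0.4987 -0.1753  0.093 ]
```

View pics/crop.png

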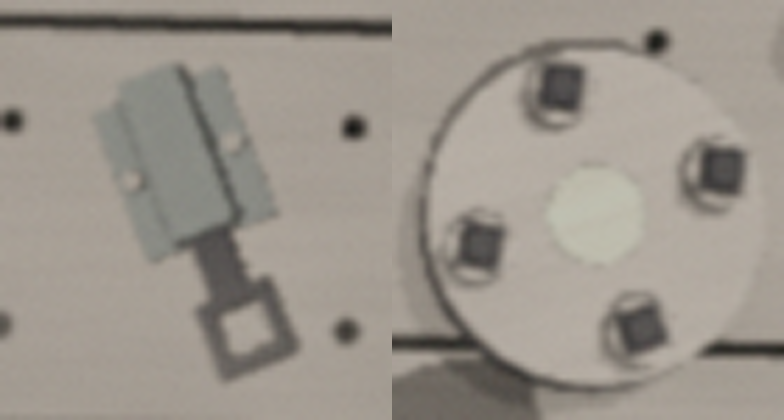

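View pics/scene.png

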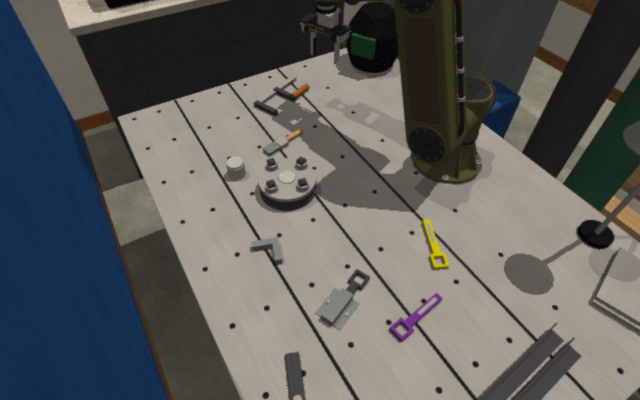

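The crop confirms it: bare grey steel ring, square hole, handle in the pocket (ring centre (239,203.6)). The purple wrench at (185,225), the yellow one at (232,285) and the dark bar at (193,115) are decoys. On the flange, the lower head (377,222) looks square to its radius, so it is the loose one. The other three look turned. I'll move in for a wrist view.

Request:
{"method": "step_arm", "body": {
  "rows": "2 -1 0 0 0 0; 6 -3 0 0 0 0; 10 -5 0 0 0 0; 14 -7 0 0 0 0; 18 -9 0 0 0 0; 22 -11 0 0 0 0; 26 -13 0 0 0 0; 30 -15 0 0 0 0; 34 -17 0 0 0 0; 36 -18 0 0 0 0",
  "gripper": 9.4
}}

```text
t: 0.93
tool_pos: [0.4742, -0.2003, 0.3026]
tcp_rot: [-3.077, -0.631, 0.0]
force: [0.2, -0.5, 1.0]
finger_gap: 0.998
gripper_force: 0.0
```

Run:
```python
from h import *
np.set_printoptions(precision=4,suppress=True)
f=grab_frame("wrist");s=state();np.save("w1.npy",f,allow_pickle=True)
T=np.eye(4);T[:3,:3]=R.from_rotvec(s["tcp_rot"]).as_matrix();T[:3,3]=s["tool_pos"]
print(s["t"],T,np.linalg.inv(T)@f["extrinsics"],f["K"],f["k1"])
for n,p in dict(a=(.4987,-.1753,.093),b=(.585,-.22,.093),c=(.63,-.132,.093),d=(.5426,-.087,.093)).items(): print(n,w2px(f,p))
save(f,"pics/w1.png")
```

```text
0.9833 [[ 0.9177  0.3972  0.0008  0.4775]
 [ 0.3972 -0.9177  0.0014 -0.1957]
 [ 0.0013 -0.001  -1.      0.3025]
 [ 0.      0.      0.      1.    ]] [[-0.0021  0.9596  0.2813  0.0776]
 [ 1.      0.0019  0.0011  0.0023]
 [ 0.0005  0.2813 -0.9596 -0.0827]
 [ 0.      0.      0.      1.    ]] [[305.423    0.     324.0696]
 [  0.     305.423  199.9177]
 [  0.       0.       1.    ]] -0.024352833460978777
a [311.4418 164.7792]
b [393.1803  97.8641]
c [324.0029   3.7849]
d [239.7767  82.0895]
```

View pics/w1.png

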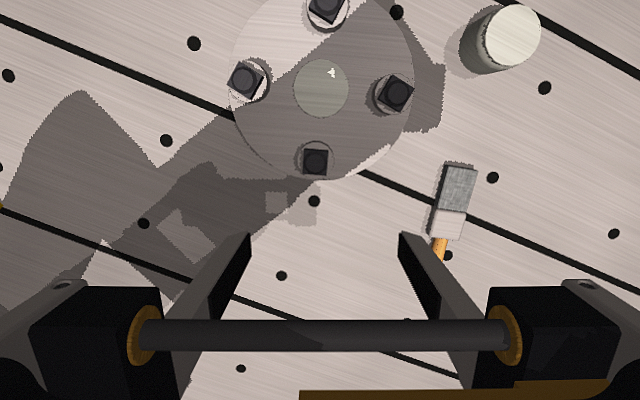

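The wrist view shows the bolt crowns at a (316,160), b (397,93), c (328,5) and d (247,80). The near one, a, is aligned with its radius and so is the loose one. The other three are visibly turned. Next is the wrench.

Request:
{"method": "step_arm", "body": {
  "rows": "1 -2 0 0 0 0; 3 -5.5 0 0 0 0; 5 -9 0 0 0 0; 7.5 -12.5 0 0 0 0; 9.5 -16 1 0 0 0; 12 -20 2 0 0 0; 14 -24 3 0 0 0; 16.5 -28 4 0 0 0; 19 -32 5 0 0 0; 21 -35 5 0 0 0"
}}

```text
t: 1.82
tool_pos: [0.5248, 0.1855, 0.2529]
tcp_rot: [3.077, 0.632, -0.003]
force: [0.7, -0.3, 0.2]
finger_gap: 1.001
gripper_force: 0.0
```

Request:
{"method": "step_arm", "body": {
  "rows": "1 -2 1 0 0 0; 1.5 -3 2 0 0 0; 1.5 -3 3 0 0 0; 1.5 -3 3 0 0 0; 1.5 -3 3 0 0 0; 1.5 -3 3 0 0 0; 1.5 -3 3 0 0 0; 1.5 -3 3 0 0 0; 1.5 -3 3 0 0 0; 1.5 -3 3 0 0 0"
}}

```text
t: 2.65
tool_pos: [0.5274, 0.2168, 0.2246]
tcp_rot: [-3.077, -0.631, -0.001]
force: [0.2, -0.1, -0.1]
finger_gap: 1.001
gripper_force: 0.0
```

Run:
```python
from h import *
from scipy.optimize import least_squares
np.set_printoptions(precision=4,suppress=True)
f=grab_frame("wrist");s=state();np.save("w2.npy",f,allow_pickle=True);save(f,"pics/w2.png")
print(s["t"],s["tool_pos"],s["tcp_rot"])
w=np.load("w1.npy",allow_pickle=True).item();t=np.load("top.npy",allow_pickle=True).item()
pw=[(316,160),(397,93),(328,5),(247,80)]
for n,g,pp in [("wrist",w,pw),("top",t,[(377.2,221.6),(391.9,193.4),(363,178.6),(348.4,206.7)])]:
    P=np.array([px2w(g,u,v,.093) for u,v in pp]);print(n,P[:,:2].tolist(),P.mean(0),[np.degrees(np.arctan2(*(P[i+2]-P[i])[[1,0]])) for i in (0,1)],[np.linalg.norm(P[i+2]-P[i]) for i in (0,1)])
```

```text
2.7 [0.5273 0.2169 0.2245] [-3.0775 -0.6312 -0.0005]
wrist [[0.5047059631684081, -0.17754075394697855], [0.5901565664956838, -0.22129078290003254], [0.6304923350148747, -0.135476704965038], [0.5468248426255184, -0.09241712589772658]] [ 0.568  -0.1567  0.093 ] [np.float64(18.49038017564069), np.float64(108.5844022598678)] [np.float64(0.13263331240322943), np.float64(0.1359634427436591)]
top [[0.49990453937146373, -0.17588791379066684], [0.58718620761731, -0.22102760120797646], [0.6311793818230631, -0.13233990779333207], [0.5435712426990189, -0.08829732742768279]] [ 0.5655 -0.1544  0.093 ] [np.float64(18.35231090826157), np.float64(108.19044409129211)] [np.float64(0.13830948299750145), np.float64(0.13971252893930264)]
```

View pics/w2.png

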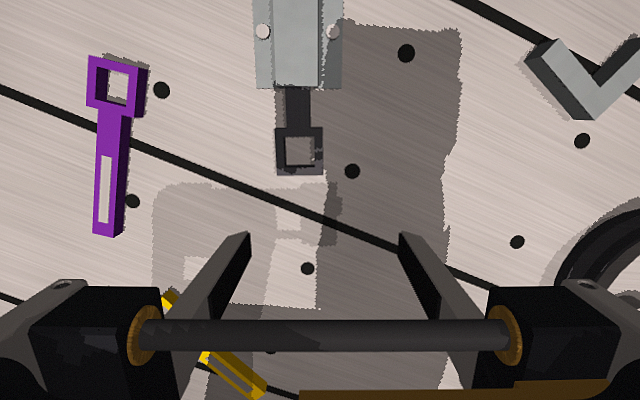

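The wrist view shows the ring's top face at about (275..323, 127..170), the hole centre near (299,151), and the handle running straight up to the mouth at (298,88). The purple decoy is well to the left.

Run:
```python
from h import *
np.set_printoptions(precision=4,suppress=True)
f=np.load("w2.npy",allow_pickle=True).item()
g=cv2.cvtColor(f["color"],cv2.COLOR_RGB2GRAY)
c=cv2.resize(f["color"][:,:,::-1][60:190,250:350],None,fx=4.5,fy=4.5,interpolation=cv2.INTER_CUBIC);cv2.imwrite("pics/w2c.png",c)
A=R.from_rotvec([-3.0775,-.6312,-.0005]).as_matrix()
def loc(u,v,z): return (A.T@(px2w(f,u,v,z)-[.5273,.2169,.2245]))*100
for u,v,z in [(275,128,.016),(323,127,.016),(299,151,.016),(285,136,.016),(312,136,.016),(298,88,.016),(297.7,128,.016),(276,88,.028),(323,88,.028)]: print(u,v,px2w(f,u,v,z),loc(u,v,z))
```

```text
275 128 [0.5707 0.2863 0.016 ] [ 6.7144 -4.6735 20.852 ]
323 127 [0.5892 0.2456 0.016 ] [ 6.8079 -0.201  20.8522]
299 151 [0.5597 0.2577 0.016 ] [ 4.58   -2.4803 20.8514]
285 136 [0.5675 0.2751 0.016 ] [ 5.9811 -3.765  20.8518]
312 136 [0.5775 0.2518 0.016 ] [ 5.9829 -1.2319 20.8519]
298 88 [0.6118 0.2798 0.016 ] [10.2385 -2.4546 20.8532]
297.7 128 [0.579  0.2669 0.016 ] [ 6.7147 -2.5572 20.852 ]
276 88 [0.604 0.296 0.028] [10.1573 -4.2582 19.6531]
323 88 [0.62   0.2587 0.028 ] [10.1572 -0.1971 19.6532]
```

View pics/w2c.png

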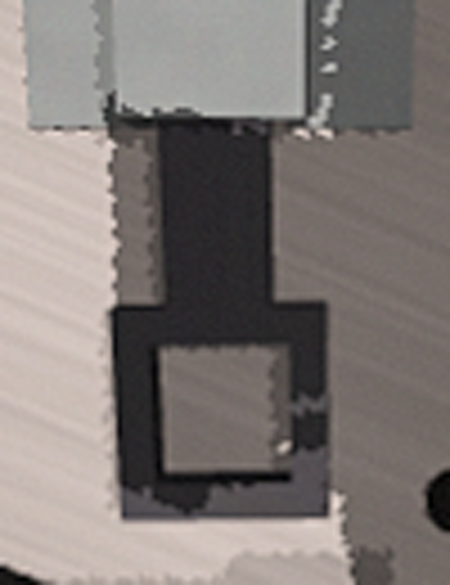

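Request:
{"method": "step_arm", "body": {
  "rows": "1.5 -1 1 0 0 0; 3 -2 3 0 0 0; 4.5 -2.45 5 0 0 0; 4.5 -2.45 7.5 0 0 0; 4.5 -2.45 9.5 0 0 0; 4.5 -2.45 11 0 0 0; 4.5 -2.45 12 0 0 0; 4.5 -2.45 12.3 0 0 0; 4.5 -2.45 12.3 0 0 0; 4.5 -2.45 12.3 0 0 0"
}}

```text
t: 3.53
tool_pos: [0.5594, 0.2574, 0.1022]
tcp_rot: [-3.077, -0.631, -0.002]
force: [-0.0, -0.3, 1.0]
finger_gap: 1.002
gripper_force: 0.0
```

Request:
{"method": "step_arm", "body": {
  "rows": "0 0 0 0 0 0; 0 0 0 0 0 0; 0 0 0 0 0 0; 0 0 0 0 0 0; 0 0 0 0 0 0; 0 0 0 0 0 0; 0 0 0 0 0 0; 0 0 0 0 0 0; 0 0 0 0 0 0; 0 0 0 0 0 0",
  "gripper": 3.5,
  "grip_force": 30
}}

```text
t: 4.37
tool_pos: [0.559, 0.2572, 0.1013]
tcp_rot: [3.077, 0.632, -0.0]
force: [-0.4, -0.4, -0.4]
finger_gap: 0.472
gripper_force: 30.0
```

Request:
{"method": "step_arm", "body": {
  "rows": "-0.5 0 0 0 0 0; -2 0 0 0 0 0; -4 0 0 0 0 0; -6 0 0 0 0 0; -8 0 0 0 0 0; -10 0 0 0 0 0; -12 0 0 0 0 0; -13.5 0 0 0 0 0; -14 0 0 0 0 0; -14 0 0 0 0 0"
}}

```text
t: 5.2
tool_pos: [0.4295, 0.2019, 0.1013]
tcp_rot: [3.077, 0.631, -0.001]
force: [-1.1, 0.5, -2.7]
finger_gap: 0.472
gripper_force: 30.0
```

Request:
{"method": "step_arm", "body": {
  "rows": "0 0 0 0 0 0; 0 0 0 0 0 0; 0 0 0 0 0 0; 0 0 0 0 0 0; 0 0 0 0 0 0; 0 0 0 0 0 0; 0 0 -1 0 0 0; 0 0 -3 0 0 0; 0 0 -6 0 0 0; 0 0 -8 0 0 0",
  "gripper": 9.4
}}

```text
t: 6.03
tool_pos: [0.4305, 0.2022, 0.1839]
tcp_rot: [-3.077, -0.632, -0.002]
force: [-0.6, 0.9, 0.2]
finger_gap: 0.998
gripper_force: 0.0
```

Run:
```python
from h import *
f=grab_frame("wrist");s=state();np.save("w3.npy",f,allow_pickle=True);save(f,"pics/w3.png")
print(s["t"],s["tool_pos"],s["tcp_rot"],s["force"])
```

```text
6.0833 [0.43160994 0.20270373 0.18712478] [-3.07635618 -0.63149916 -0.01001129] [0.96045547 0.41033126 4.04066458]
```

View pics/w3.png

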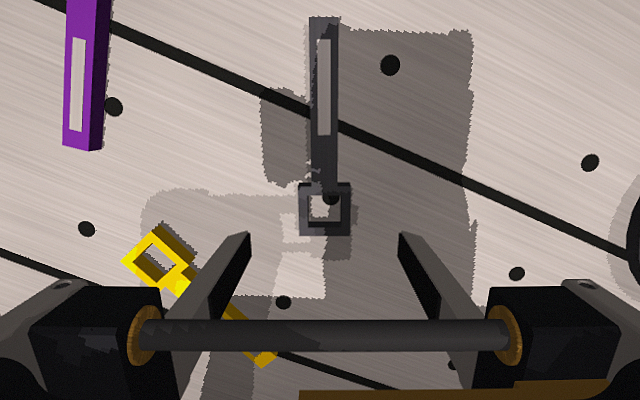

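The picture shows the wrench lying free on the bench, ring at (325,209) and handle end at (324,17), aligned with the tool.

Run:
```python
from h import *
np.set_printoptions(precision=3,suppress=True)
f=np.load("w3.npy",allow_pickle=True).item()
# use the camera extrinsics and the fixed camera-tool transform
C=np.array([[-.0021,.9596,.2813,.0776],[1,.0019,.0011,.0023],[.0005,.2813,-.9596,-.0827],[0,0,0,1]])
T=np.array(f["extrinsics"])@np.linalg.inv(C);print(T)
for u,v in [(324,17),(309.5,20),(339,20),(325,183),(299,183),(350.5,183)]: print(u,v,(np.linalg.inv(T)@np.r_[px2w(f,u,v,.016),1])[:3]*100)
```

```text
[[ 0.918  0.397  0.002  0.434]
 [ 0.397 -0.918  0.002  0.207]
 [ 0.003 -0.001 -1.     0.184]
 [ 0.     0.     0.     1.   ]]
324 17 [14.394  0.226 16.829]
309.5 20 [14.198 -0.841 16.829]
339 20 [14.193  1.329 16.828]
325 183 [ 1.896  0.283 16.793]
299 183 [ 1.901 -1.906 16.795]
350.5 183 [ 1.893  2.429 16.791]
```

Request:
{"method": "step_arm", "body": {
  "rows": "1 0 0 0 0 -0.12; 3 0 0 0 0 -0.24; 5 0 0 0 0 -0.36; 7 0 0 0 0 -0.48; 9 0 0 0 0 -0.6; 10 0 0 0 0 -0.72; 10 0 0 0 0 -0.84; 10 0 0 0 0 -0.96; 10 0 0 0 0 -1.08; 10 0 0 0 0 -1.2"
}}

```text
t: 6.92
tool_pos: [0.5223, 0.2415, 0.1817]
tcp_rot: [2.177, 2.265, 0.0]
force: [0.0, 0.1, 0.5]
finger_gap: 0.999
gripper_force: 0.0
```

Request:
{"method": "step_arm", "body": {
  "rows": "0 0 0 0 0 -0.12; 0 0 0 0 0 -0.24; 0 0 0 0 0 -0.36; 0 0 0 0 0 -0.48; 0 0 0 0 0 -0.6; 0 0 0 0 0 -0.72; 0 0 0 0 0 -0.84; 0 0 0 0 0 -0.96; 0 0 0 0 0 -1.08; 0 0 0 0 0 -1.2"
}}

```text
t: 7.75
tool_pos: [0.5222, 0.2415, 0.1818]
tcp_rot: [0.517, 3.098, 0.0]
force: [-0.5, -0.7, 0.3]
finger_gap: 1.0
gripper_force: 0.0
```

Request:
{"method": "step_arm", "body": {
  "rows": "0 0 0 0 0 -0.12; 0 0 0 0 0 -0.24; 0 0 0 0 0 -0.36; 0 0 0 0 0 -0.48; 0 0 0 0 0 -0.6; 0 0 0 0 0 -0.7; 0 0 0 0 0 -0.7416; 0 0 0 0 0 -0.7416; 0 0 0 0 0 -0.7416; 0 0 0 0 0 -0.7416"
}}

```text
t: 8.58
tool_pos: [0.5222, 0.2415, 0.1815]
tcp_rot: [-0.629, 3.078, 0.0]
force: [-0.1, -0.2, 0.6]
finger_gap: 1.0
gripper_force: 0.0
```

```bash
cat >> h.py <<'E'
C=np.array([[-.0021,.9596,.2813,.0776],[1,.0019,.0011,.0023],[.0005,.2813,-.9596,-.0827],[0,0,0,1]])
def toolT(s):
    T=np.eye(4);T[:3,:3]=R.from_rotvec(s["tcp_rot"]).as_matrix();T[:3,3]=s["tool_pos"];return T
def yaw(s): return np.degrees(np.arctan2(toolT(s)[1,0],toolT(s)[0,0]))
E
python3 - <<'E'
from h import *
np.set_printoptions(precision=3,suppress=True)
f=grab_frame("wrist");s=state();np.save("w4.npy",f,allow_pickle=True);save(f,"pics/w4.png")
T=toolT(s);print(s["t"],s["tool_pos"],yaw(s),s["joint_positions"]);print(np.linalg.inv(T)@f["extrinsics"])
for x in (-5,0,10,10-2.25,12.25): print(x,w2px(f,(T@np.r_[x/100,0,0,1])[:2].tolist()+[.016]))
g=cv2.cvtColor(f["color"],cv2.COLOR_RGB2GRAY)
for v in range(40,240,20): print(v,g[v,270:380:2])
E
```

```text
8.6333 [0.522 0.242 0.181] -156.89245248000694 [ 0.37   0.48   1.57   0.     1.092 -1.605]
[[ 0.001  0.96   0.28   0.081]
 [ 1.    -0.001 -0.002  0.001]
 [-0.001  0.28  -0.96  -0.083]
 [ 0.     0.     0.     1.   ]]
-5 [322.595 262.529]
0 [322.591 209.798]
10 [322.589  85.574]
7.75 [322.588 115.916]
12.25 [322.591  53.729]
40 [108 110 112 112 112 112 112 114 113 116 113 104 108 109 108 105 107 109
 109 112 111 113 113 111 110 109 114 113 112 111 114 112 115 111 110 108
 108 112 113 116 112 109 111 110 113 113 111 109 111 117 114 113 113 110
 111]
60 [107 106 107 107 109 110 108 106 107 110 113 117  67  42  46  45  47  45
  47  47  46  43  46  46  47  47  43  45  46  45  69  87  87  88  88  87
  87  88  86  90  87  85 151 173 188 195 196 193 197 196 194 201 204 206
 201]
80 [105 107 110 108 104 109 112 112 113 114 112 114 102  45  46  45  46  38
  53  82  84  97 111 108 108 110 113 111 169 202 196 194 202 203 209 104
  51  90  85  88  88  82 160 170 189 201 200 201 200 201 201 201 200 204
 200]
100 [117 116 110 110 104 108 112 112 112 111 111 107 108  42  46  45  50  47
  42  17  16  
[... 811 characters left out ...]
174 176
 173]
180 [116 116 115 114 110 116 117 115 114 117 113 117 126  84  83  86  84  85
  86  88  80  26  31  30  49  87  83 105 150 176 162  55  63  67  24  55
 148 188 177 176 173 173 172 172 170 173 174 177 175 174 171 169 173 173
 170]
200 [113 111 113 117 118 121 116 115 115 121  82  85  87  88  89  87  84  83
  84  85  89  43  33  31  41  87  72 182 170 172 159  57  65  59 150 177
 176 178 181 175 175 170 173 177 158 131  26  20  26  28  26  32  28  28
  28]
220 [ 16   8  84 121 116 116 116 115 115 116 117 118 119  80  86  84  83  96
  81 123 113  53  31  28  29  88  83  82  81  97 164  54  65  57 174 179
 203 209 210 205 203 205 201 199 200 202 206 187 214 210 204 202 199 199
 197]
```

Request:
{"method": "step_arm", "body": {
  "rows": "0 0 1 0 0 0; 0 0 3 0 0 0; 0 0 5 0 0 0; 0 0 7 0 0 0; 0 0 7.8 0 0 0; 0 0 8.1 0 0 0; 0 0 8.1 0 0 0; 0 0 8.1 0 0 0; 0 0 8.1 0 0 0; 0 0 8.1 0 0 0"
}}

```text
t: 9.47
tool_pos: [0.5225, 0.2417, 0.1012]
tcp_rot: [-0.631, 3.076, 0.0]
force: [-0.3, 0.2, -0.5]
finger_gap: 0.998
gripper_force: 0.0
```

Request:
{"method": "step_arm", "body": {
  "rows": "0 0 0 0 0 0; 0 0 0 0 0 0; 0 0 0 0 0 0; 0 0 0 0 0 0; 0 0 0 0 0 0; 0 0 0 0 0 0; 0 0 0 0 0 0; 0 0 0 0 0 0; 0 0 0 0 0 0; 0 0 0 0 0 0",
  "gripper": 1.2,
  "grip_force": 60
}}

```text
t: 10.3
tool_pos: [0.5222, 0.2415, 0.1003]
tcp_rot: [0.632, -3.077, 0.0]
force: [0.1, -0.2, 0.7]
finger_gap: 0.329
gripper_force: 0.0
```

Run:
```python
from h import *
np.set_printoptions(precision=3,suppress=True)
f=np.load("w4.npy",allow_pickle=True).item();g=cv2.cvtColor(f["color"],cv2.COLOR_RGB2GRAY)
print(g[40:125,300]);print(g[40:125,348])
T=np.array(f["extrinsics"])@np.linalg.inv(C)
for v in (50,114): print(v,(np.linalg.inv(T)@np.r_[px2w(f,323,v,.016),1])[:3]*100)
s=state();print(s)
f=grab_frame("wrist");np.save("w5.npy",f,allow_pickle=True);g=cv2.cvtColor(f["color"],cv2.COLOR_RGB2GRAY)
print("w5");print(g[0:140,296]);print(g[20,260:390:2]);print(g[100,260:390:2])
```

```text
[105 109 110 105 111 109 113 113 112 113 115 111 117  77  43  40  46  44
  43  47  45  48  46  44  45  45  45  45  47  47  46  46  44  46  49  47
  46  45  46  47  45  47  46  44  44  45  44  46  47  48  49  46  47  46
  46  45  47  47  48  46  45  47  48  44  47  49  48  44  48  47  47  49
  46  46  42  59  97 119 117 117 110 109 111 114 116]
[116 109 111 110 111 109 111 115 112 109  98 152 207 127  78  87  89  89
  89  88  90  88  91  89  89  88  87  87  89  86  89  88  87  87  87  89
  86  88  90  87  88  89  86  87  88  86  86  85  86  87  87  86  85  86
  85  84  86  84  87  85  87  88  85  87  87  86  85  85  83  83  86  85
  86  82  79 135 187 143 130 174 167 182 205 199 196]
50 [12.112  0.147 16.561]
114 [ 7.501  0.133 16.555]
{'t': 10.3, 'joint_positions': array([ 0.37 ,  0.596,  1.61 ,  0.   ,  0.936, -1.606]), 'joint_velocities': array([-0.001, -0.001,  0.   ,  0.   ,  0.001, -0.   ]), 'tau': array([  0.   , -61.915, -27.936,  -0.015,   0.075,   0.   ]), 'tool_pos': array([0.522, 0.242, 0.1  ]), 'tcp_rot': array([ 0.632, -3.077,  0.   ]), 'force': array([ 0.095, -0.161,  0
[... 508 characters left out ...]
 50  47  50  51  58  56  57  57  57  57
  60  57  58  59  56  58  56  56  51  72 121 146 136 136 135 137 140 138
 136 132 132 133 135 138 137 138 136 134 135 136 136 138]
[130 129 130 127 126 128 128 129 124 127 131 130 133 133 132 130 127 131
 132 132 134 135 131 128 127 127 127 126 128 125 127 126 124 128 128 128
 131 130 133 135 129 128 127 132 130 130 130 131 132 130 133 131 132 134
 134 131 129 132 128 127 131 127 129 131 134]
[137 134 130 127 125 126 130 128 133 135 134  48  57  58  56  58  59  60
  50  30 110  57  11  16  15  21  17  14  16  13  18  21   9  71  98 130
 129 135  92  87 245 240 133  96  98  70  52 105 100  99 100 101 102  96
 184 223 232 213 205 204 202 197 199 199 198]
```

Request:
{"method": "step_arm", "body": {
  "rows": "0 0 0 0 0 0; 0 0 0 0 0 0; 0 0 0 0 0 0; 0 0 0 0 0 0; 0 0 0 0 0 0; 0 0 0 0 0 0; 0 0 0 0 0 0; 0 0 -0.3 0 0 0; 0 0 -1 0 0 0; 0 0 -2 0 0 0"
}}

```text
t: 11.18
tool_pos: [0.5219, 0.2413, 0.1201]
tcp_rot: [0.631, -3.076, 0.001]
force: [-0.4, 0.3, -3.9]
finger_gap: 0.23
gripper_force: 60.0
```

Request:
{"method": "step_arm", "body": {
  "rows": "0 0 -1.5 0 0 0; 0 0 -3 0 0 0; 0 0 -5 0 0 0; 0 0 -7 0 0 0; 0 0 -9 0 0 0; 0 0 -10 0 0 0; 0 0 -10.5 0 0 0; 0 0 -10.5 0 0 0; 0 0 -10.5 0 0 0; 0 0 -10.5 0 0 0"
}}

```text
t: 12.02
tool_pos: [0.5219, 0.2414, 0.224]
tcp_rot: [0.631, -3.076, 0.001]
force: [-0.2, 0.1, -4.5]
finger_gap: 0.226
gripper_force: 60.0
```

```bash
sed -i 's/^C=.*/C=np.array([[.001,.96,.28,.081],[1,-.001,-.002,.001],[-.001,.28,-.96,-.083],[0,0,0,1]])/' h.py
python3 - <<'E'
from h import *
s=state();print(s["tool_pos"],yaw(s),s["finger_gap"],s["force"],s["moment"],s["gripper_force"])
f=grab_frame("wrist");np.save("w6.npy",f,allow_pickle=True);save(f,"pics/w6.png")
E
```

```text
[0.52187843 0.24138997 0.22404355] -156.80630007396962 0.2264558749253799 [-0.20691488  0.10085562 -4.49093334] [ 0.14043598 -0.27121168 -0.0046797 ] 59.9979704618454
```

View pics/w6.png

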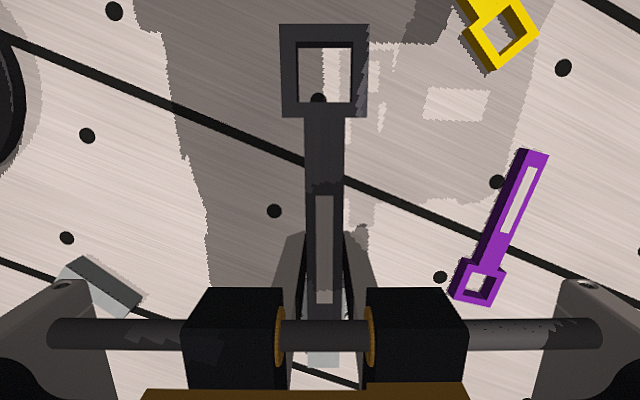

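The view shows the wrench held level, ring at (323,70), in line with the tool. Next I'll carry it over the loose bolt.

Request:
{"method": "step_arm", "body": {
  "rows": "0.5 -1 0 0 0 0.05; 1 -3 0 0 0 0.1; 2 -5.5 0 0 0 0.2; 3.5 -8.5 0 0 0 0.3; 4.5 -11.5 0 0 0 0.4; 6 -14.5 0 0 0 0.5; 7 -17.5 0 0 0 0.6; 8.5 -20.5 0 0 0 0.7; 9.5 -23.5 0 0 0 0.8; 10.5 -26.5 0 0 0 0.9"
}}

```text
t: 12.9
tool_pos: [0.5297, -0.045, 0.2246]
tcp_rot: [-0.777, -3.043, 0.0]
force: [0.4, -0.7, -3.7]
finger_gap: 0.224
gripper_force: 60.0
```

```bash
cat >> h.py <<'E'
CEN=np.array([.566,-.155]);FY=198.4
def bolt(k): a=np.radians(FY+90*"abcd".index(k));return CEN+.07*np.array([np.cos(a),np.sin(a)])
def goto(ring,psi,uz,s=None):
    """move for ring centre at ring, tool yaw psi deg, underside height uz"""
    s=s or state();p=np.radians(psi);q=np.radians(yaw(s));T=toolT(s)
    t=np.array([ring[0]-.1*np.cos(p),ring[1]-.1*np.sin(p),uz+.1003])
    d=t-s["tool_pos"];x=np.array([np.cos(q),np.sin(q)]);y=np.array([x[1],-x[0]])
    az=-((p-q+np.pi)%(2*np.pi)-np.pi)
    print("t %.2f now"%s["t"],s["tool_pos"].round(4),"yaw %.2f"%np.degrees(q),"F",s["force"].round(1),"M",s["moment"].round(2));print("  go dx %.2f dy %.2f dz %.2f az %.3f"%(100*d[:2]@x,100*d[:2]@y,-100*d[2],az))
def ringpos(s): T=toolT(s);return (T@[.1,0,0,1])[:2],s["tool_pos"][2]-.1003
E
python3 -c "
from h import *
goto(bolt('a'),108.4,.124);print([bolt(k).round(4) for k in 'abcd'])"
```

```text
t 12.90 now [ 0.5297 -0.045   0.2246] yaw 151.34 F [ 0.4 -0.7 -3.7] M [-0.01 -0.31 -0.02]
  go dx -11.02 dy -19.85 dz 0.03 az 0.749
[array([ 0.4996, -0.1771]), array([ 0.5881, -0.2214]), array([ 0.6324, -0.1329]), array([ 0.5439, -0.0886])]
```

Request:
{"method": "step_arm", "body": {
  "rows": "-1.5 -2.5 0 0 0 0.1; -3 -5.5 0 0 0 0.2; -5 -8.5 0 0 0 0.3; -6.5 -11.5 0 0 0 0.4; -8 -14.5 0 0 0 0.5; -9.5 -17.5 0 0 0 0.6; -10.5 -19.2 0 0 0 0.7; -11 -19.85 0 0 0 0.749; -11 -19.85 0 0 0 0.749; -11 -19.85 0 0 0 0.749"
}}

```text
t: 13.73
tool_pos: [0.5323, -0.2702, 0.2243]
tcp_rot: [-1.828, -2.553, 0.0]
force: [-0.3, 0.2, -4.1]
finger_gap: 0.231
gripper_force: 60.0
```

Run:
```python
from h import *
np.set_printoptions(precision=4,suppress=True)
goto(bolt('a'),108.4,.124)
f=grab_frame("wrist");s=state();np.save("w7.npy",f,allow_pickle=True);save(f,"pics/w7.png")
print(np.linalg.inv(toolT(s))@f["extrinsics"])
for n,p in [(k,np.r_[bolt(k),.093]) for k in "abcd"]: print(n,w2px(f,p))
p,z=ringpos(s);print(p,w2px(f,np.r_[p,z+.016]))
```

```text
t 13.73 now [ 0.5323 -0.2702  0.2243] yaw 108.79 F [-0.3  0.2 -4.1] M [-0.25 -0.19 -0.05]
  go dx -0.13 dy -0.16 dz 0.00 az 0.007
[[ 0.0005  0.9605  0.2784  0.0821]
 [ 1.     -0.0006  0.0002  0.0003]
 [ 0.0004  0.2784 -0.9605 -0.0825]
 [ 0.      0.      0.      1.    ]]
a [322.1128  86.5107]
b [418.0763 190.0433]
c [531.2367  89.6606]
d [438.2532 -33.5143]
[ 0.5001 -0.1751] [323.699   75.4871]
```

View pics/w7.png

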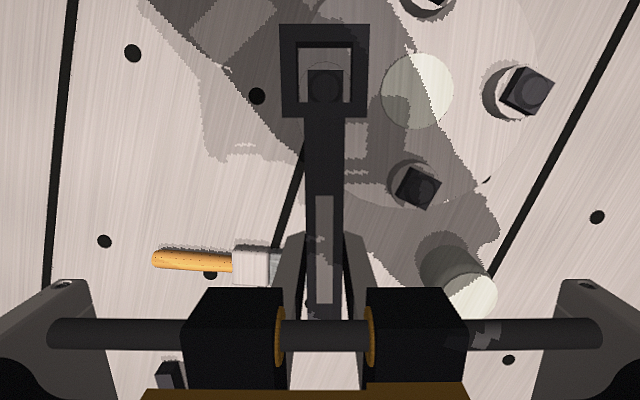

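The view shows bolt a's head inside the ring's outline: crown (325,85), ring outer (279..370, 24..117). Bolts b (420,188) and c (530,91) fall within 3 px of prediction.

Run:
```python
from h import *
np.set_printoptions(precision=4,suppress=True)
f=np.load("w7.npy",allow_pickle=True).item()
T=f["extrinsics"]@np.linalg.inv(C);I=np.linalg.inv(T)
L=lambda u,v,z:(I@np.r_[px2w(f,u,v,z),1])[:3]*100
for u,v in [(279,24),(370,24),(283,117),(367,117),(324.5,24),(324.5,117)]: print(u,v,L(u,v,.140))
for k,u,v in [("a",325,85),("b",420,188),("c",530,91)]: print(k,L(u,v,.093),px2w(f,u,v,.093),bolt(k))
g=cv2.cvtColor(f["color"],cv2.COLOR_RGB2GRAY)
save(f,"pics/w7c.png",(270,15,380,125),5)
```

```text
279 24 [12.2385 -2.0976  8.4346]
370 24 [12.2418  2.3816  8.425 ]
283 117 [ 7.7947 -2.0468  8.4224]
367 117 [7.7994 2.4005 8.4129]
324.5 24 [12.2358  0.1423  8.4298]
324.5 117 [7.795  0.1507 8.4177]
a [ 9.7578  0.1941 13.123 ] [ 0.5011 -0.1756  0.093 ] [ 0.4996 -0.1771]
b [ 2.7643  7.0816 13.0891] [ 0.5888 -0.2196  0.093 ] [ 0.5881 -0.2214]
c [ 9.4736 13.9336 13.0927] [ 0.632  -0.1339  0.093 ] [ 0.6324 -0.1329]
```

View pics/w7c.png

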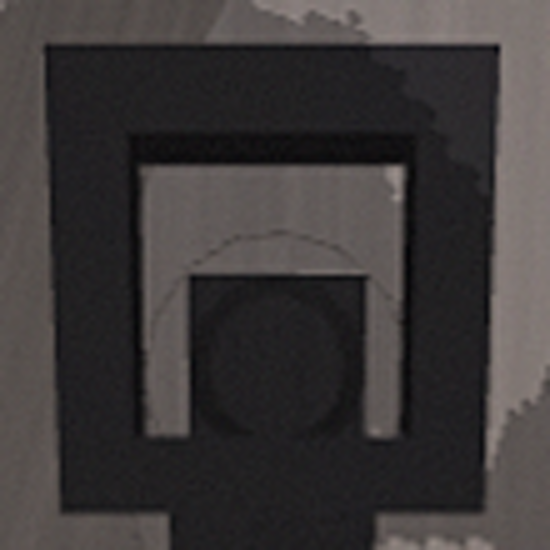

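The crop shows head a square inside the hole and lightly off to the handle side. I've now used all ten views, so the rest is done by numbers.

Run:
```python
from h import *
np.set_printoptions(precision=4,suppress=True)
f=np.load("w7.npy",allow_pickle=True).item()
T=f["extrinsics"]@np.linalg.inv(C);I=np.linalg.inv(T)
L=lambda u,v,z:(I@np.r_[px2w(f,u,v,z),1])[:3]*100
e=L(325.5,70,.089);l=L(308,70,.089);r=L(343.2,70,.089);print(e,l,r,"centre x",e[0]-1.2,"y",(l+r)[1]/2)
s=state();print(s["tool_pos"],yaw(s));print("tool from cam",T[:3,3],np.degrees(np.arctan2(T[1,0],T[0,0])))
goto(bolt('a'),108.4,.124)
```

```text
[10.7318  0.2269 13.5256] [10.7313 -0.9367 13.5281] [10.7336  1.4037 13.523 ] centre x 9.531759602349348 y 0.23349199509338503
[ 0.5324 -0.2697  0.2246] 108.85039314296725
tool from cam [ 0.5311 -0.2688  0.224 ] 108.79384027487716
t 13.78 now [ 0.5324 -0.2697  0.2246] yaw 108.85 F [-0.3 -0.6 -4.5] M [-0.17 -0.13 -0.02]
  go dx -0.17 dy -0.19 dz 0.03 az 0.008
```

Request:
{"method": "step_arm", "body": {
  "rows": "-0.1 0.02 0 0 0 0; -0.28 0.05 0.3 0 0 0; -0.28 0.05 1 0 0 0; -0.28 0.05 1.7 0 0 0; -0.28 0.05 2.4 0 0 0; -0.28 0.05 3 0 0 0; -0.28 0.05 3.4 0 0 0; -0.28 0.05 3.7 0 0 0; -0.28 0.05 3.9 0 0 0; -0.28 0.05 3.9 0 0 0"
}}

```text
t: 14.62
tool_pos: [0.5338, -0.2728, 0.1859]
tcp_rot: [-1.83, -2.553, 0.0]
force: [-0.3, -0.2, -4.6]
finger_gap: 0.228
gripper_force: 60.0
```

Request:
{"method": "step_arm", "body": {
  "rows": "0 0 0.1 0 0 0; 0 0 0.2 0 0 0; 0 0 0.3 0 0 0; 0 0 0.4 0 0 0; 0 0 0.5 0 0 0; 0 0 0.5 0 0 0; 0 0 0.5 0 0 0; 0 0 0.5 0 0 0; 0 0 0.5 0 0 0; 0 0 0.5 0 0 0"
}}

```text
t: 15.45
tool_pos: [0.5339, -0.2729, 0.1813]
tcp_rot: [1.831, 2.553, -0.0]
force: [0.0, -0.7, -3.6]
finger_gap: 0.227
gripper_force: 60.0
```

```bash
python3 -c "
from h import *
s=state();goto(bolt('a'),108.4,.078,s);print(ringpos(s))"
```

```text
t 15.45 now [ 0.5339 -0.2729  0.1813] yaw 108.71 F [ 0.  -0.7 -3.6] M [-0.11 -0.15 -0.02]
  go dx 0.17 dy -0.24 dz 0.30 az 0.005
(array([ 0.5018451 , -0.17813813]), np.float64(0.0810315895842389))
```

Request:
{"method": "step_arm", "body": {
  "rows": "0 0 0.1 0 0 0; 0 0 0.15 0 0 0; 0 0 0.2 0 0 0; 0 0 0.25 0 0 0; 0 0 0.3 0 0 0; 0 0 0.35 0 0 0; 0 0 0.35 0 0 0; 0 0 0.35 0 0 0; 0 0 0.35 0 0 0; 0 0 0.35 0 0 0"
}}

```text
t: 16.28
tool_pos: [0.534, -0.2729, 0.1779]
tcp_rot: [1.83, 2.553, 0.0]
force: [0.5, -1.7, -0.9]
finger_gap: 0.227
gripper_force: 60.0
```

Request:
{"method": "step_arm", "body": {
  "rows": "0.02 -0.7 0 0 0 0.07; 0.1 -1.4 0 0 0 0.14; 0.22 -2.08 0 0 0 0.21; 0.39 -2.76 0 0 0 0.28; 0.61 -3.43 0 0 0 0.35; 0.87 -4.08 0 0 0 0.42; 1.18 -4.71 0 0 0 0.49; 1.35 -5.01 0 0 0 0.525; 1.53 -5.31 0 0 0 0.56; 1.53 -5.31 0 0 0 0.56"
}}

```text
t: 17.12
tool_pos: [0.4782, -0.2763, 0.1782]
tcp_rot: [2.466, 1.943, -0.001]
force: [-1.8, -7.5, -1.0]
finger_gap: 0.226
gripper_force: 60.0
```

```bash
cat >> h.py <<'E'
def headang(f,k,rad=.022,z=.089,minlen=9,show=True):
    """head angle of bolt k (0..~.9) from line segments near it, weighted by length"""
    g=cv2.cvtColor(f["color"],cv2.COLOR_RGB2GRAY);S=cv2.createLineSegmentDetector(0).detect(cv2.resize(g,None,fx=2,fy=2,interpolation=cv2.INTER_CUBIC))[0][:,0]/2-.25
    out=[];b=bolt(k);o=np.radians(FY+90*"abcd".index(k))
    for u1,v1,u2,v2 in S:
        l=np.hypot(u2-u1,v2-v1)
        if l<minlen: continue
        p=px2w(f,u1,v1,z)[:2];q=px2w(f,u2,v2,z)[:2];m=(p+q)/2
        if max(np.linalg.norm(p-b),np.linalg.norm(q-b))>rad: continue
        a=(o-np.arctan2(*(q-p)[::-1]))%(np.pi/2);a=a-np.pi/2 if a>1.25 else a
        out.append((round(float(a),3),round(float(l),1),round(float(1000*np.linalg.norm(q-p)),1),((m-b)*1000).round(1).tolist(),[round(float(x)) for x in (u1,v1,u2,v2)]))
    return out
E
python3 - <<'E'
from h import *
f=np.load("w7.npy",allow_pickle=True).item()
for k in "abc": print(k,*headang(f,k),sep="\n")
s=state();goto(bolt('a'),108.4-39.5,.078,s);print(ringpos(s))
f=grab_frame("wrist");np.save("w8.npy",f,allow_pickle=True)
print("w8 a",*headang(f,"a"),sep="\n")
E
```

```text
a
(-0.002, 35.6, 23.7, [-1.6, 11.2], [308, 69, 343, 69])
(-0.006, 31.3, 19.9, [-9.8, -2.6], [307, 101, 307, 70])
(-0.005, 30.7, 19.5, [12.7, 5.3], [343, 70, 342, 101])
b
(0.456, 26.0, 20.2, [-4.0, -11.3], [417, 207, 394, 195])
(0.431, 32.8, 24.1, [14.2, -1.7], [441, 183, 425, 211])
(0.443, 34.9, 26.5, [2.3, 12.5], [411, 166, 442, 182])
(0.876, 11.2, 8.8, [-12.5, -13.2], [397, 204, 390, 195])
(0.43, 31.3, 22.7, [-13.1, 2.4], [394, 194, 409, 166])
(0.111, 20.2, 14.7, [-6.4, 17.9], [428, 164, 408, 162])
(0.654, 10.2, 7.8, [2.6, 18.9], [426, 162, 434, 169])
(-0.276, 12.4, 9.6, [-17.0, -7.3], [390, 184, 393, 197])
(1.043, 10.4, 7.3, [-15.8, 12.3], [408, 164, 399, 169])
(0.417, 17.3, 12.5, [-19.0, 3.1], [398, 169, 390, 184])
(0.289, 9.5, 7.1, [12.5, -0.5], [430, 199, 434, 190])
c
(0.437, 38.0, 23.6, [14.1, -1.1], [555, 83, 535, 115])
(0.426, 31.3, 23.1, [-4.6, -14.0], [526, 115, 498, 100])
(1.068, 15.1, 9.5, [-17.3, 8.8], [518, 64, 504, 71])
(0.427, 36.8, 22.6, [-15.2, -1.1], [498, 99, 516, 68])
(-0.106, 10.1, 7.1, [9.8, -14.1], [535, 115, 525, 116])
(0.428, 33.6, 24.3, [3.2, 12.2], [526, 
[... 854 characters left out ...]
3, 313, 102])
(0.315, 28.1, 14.4, [-1.5, 11.6], [298, 55, 325, 48])
(0.542, 34.4, 16.7, [16.5, 0.7], [350, 82, 350, 48])
(0.295, 34.7, 17.0, [13.9, 1.2], [341, 48, 349, 82])
(0.346, 36.7, 18.3, [-10.1, -2.9], [306, 102, 298, 66])
(0.547, 31.9, 17.1, [3.3, -15.2], [316, 102, 348, 102])
(0.55, 43.2, 21.4, [-13.1, 0.4], [296, 101, 295, 58])
(0.546, 15.0, 7.1, [-9.7, 14.9], [295, 56, 294, 41])
(1.096, 9.0, 4.6, [8.5, 6.6], [336, 59, 329, 55])
(1.098, 10.9, 5.7, [-6.4, -8.2], [316, 96, 307, 90])
(1.131, 11.3, 5.9, [-4.5, -5.9], [309, 85, 319, 91])
(1.077, 9.5, 4.7, [-4.3, 6.4], [311, 59, 306, 68])
(0.546, 9.4, 5.0, [0.4, -8.6], [319, 91, 329, 91])
(1.07, 9.8, 4.9, [9.6, -9.2], [344, 83, 339, 92])
```

Request:
{"method": "step_arm", "body": {
  "rows": "0 -0.3 0 0 0 0.03; 0.02 -0.6 0 0 0 0.06; 0.04 -0.9 0 0 0 0.09; 0.07 -1.2 0 0 0 0.12; 0.1 -1.4 0 0 0 0.14; 0.1 -1.4 0 0 0 0.14; 0.1 -1.4 0 0 0 0.14; 0.1 -1.4 0 0 0 0.14; 0.1 -1.4 0 0 0 0.14; 0.1 -1.4 0 0 0 0.14"
}}

```text
t: 18.0
tool_pos: [0.4652, -0.2721, 0.1782]
tcp_rot: [2.594, 1.769, -0.001]
force: [-3.5, -7.9, -0.5]
finger_gap: 0.226
gripper_force: 60.0
```

Run:
```python
from h import *
s=state();goto(bolt('a'),108.4-39.5,.078,s);print(ringpos(s))
f=grab_frame("wrist");np.save("w9.npy",f,allow_pickle=True)
print("a",*headang(f,"a",minlen=13),sep="\n")
```

```text
t 18.00 now [ 0.4652 -0.2721  0.1782] yaw 68.60 F [-3.5 -7.9 -0.5] M [-1.57  0.52  0.06]
  go dx 0.11 dy -0.21 dz -0.01 az -0.005
(array([ 0.50165105, -0.17903616]), np.float64(0.07786519848769022))
a
(0.649, 43.3, 22.2, [4.6, 13.0], [340, 45, 297, 47])
(0.684, 45.0, 22.3, [-11.7, 2.0], [297, 57, 298, 102])
(0.482, 27.7, 14.3, [0.2, 12.2], [298, 54, 325, 48])
(0.446, 32.4, 17.3, [2.1, -12.8], [348, 93, 316, 101])
(0.681, 35.0, 17.0, [16.5, -1.4], [350, 83, 350, 48])
(0.466, 37.3, 18.6, [-10.3, -1.3], [307, 103, 298, 66])
(0.443, 31.5, 15.4, [14.2, 0.7], [341, 47, 348, 78])
(0.684, 31.9, 17.1, [1.7, -15.2], [317, 102, 349, 102])
(0.691, 60.0, 29.4, [-11.5, 6.0], [296, 101, 294, 41])
(1.178, 15.7, 7.7, [-5.6, 8.3], [300, 70, 307, 56])
```

Request:
{"method": "step_arm", "body": {
  "rows": "0.01 -0.4 0 0 0 0.04; 0.05 -1 0 0 0 0.1; 0.13 -1.59 0 0 0 0.16; 0.29 -2.38 0 0 0 0.24; 0.51 -3.15 0 0 0 0.32; 0.71 -3.71 0 0 0 0.38; 0.87 -4.08 0 0 0 0.42; 0.95 -4.26 0 0 0 0.44; 0.95 -4.26 0 0 0 0.44; 0.95 -4.26 0 0 0 0.44"
}}

```text
t: 18.88
tool_pos: [0.4286, -0.2474, 0.178]
tcp_rot: [2.918, 1.161, -0.002]
force: [-6.4, -6.8, -0.3]
finger_gap: 0.224
gripper_force: 60.0
```

Request:
{"method": "step_arm", "body": {
  "rows": "0 -0.1 0 0 0 0.01; 0 -0.2 0 0 0 0.02; 0 -0.3 0 0 0 0.03; 0 -0.3 0 0 0 0.03; 0 -0.3 0 0 0 0.03; 0 -0.3 0 0 0 0.03; 0 -0.3 0 0 0 0.03; 0 -0.3 0 0 0 0.03; 0 -0.3 0 0 0 0.03; 0 -0.3 0 0 0 0.03"
}}

```text
t: 19.72
tool_pos: [0.4266, -0.2454, 0.178]
tcp_rot: [2.935, 1.117, -0.002]
force: [-5.2, -8.7, -0.5]
finger_gap: 0.226
gripper_force: 60.0
```

Run:
```python
from h import *
s=state();goto(bolt('a'),108.4-65.3,.078,s);print(ringpos(s))
f=grab_frame("wrist");np.save("w10.npy",f,allow_pickle=True)
print("a",*headang(f,"a",minlen=13),sep="\n")
```

```text
t 19.72 now [ 0.4266 -0.2454  0.178 ] yaw 41.67 F [-5.2 -8.7 -0.5] M [-1.54  1.08 -0.03]
  go dx -0.00 dy -0.00 dz -0.03 az -0.025
(array([ 0.50130744, -0.17891722]), np.float64(0.07770204203633987))
a
(1.125, 42.0, 21.5, [10.2, 10.5], [340, 45, 298, 47])
(0.909, 33.7, 17.9, [-3.4, -11.5], [349, 93, 316, 101])
(0.913, 28.9, 14.9, [6.3, 11.3], [299, 55, 326, 47])
(1.16, 54.4, 26.8, [-7.5, 9.4], [297, 48, 298, 102])
(1.158, 31.3, 16.8, [-5.3, -13.2], [317, 102, 348, 102])
(1.161, 35.0, 17.0, [14.4, -7.8], [350, 83, 351, 48])
(0.903, 33.7, 16.8, [-9.2, 4.2], [308, 101, 299, 68])
(1.163, 60.0, 29.4, [-7.1, 11.4], [296, 101, 295, 41])
(0.901, 33.5, 16.4, [12.9, -5.6], [341, 48, 349, 81])
(1.164, 35.0, 17.9, [10.3, 14.3], [296, 41, 331, 41])
(0.093, 13.7, 7.2, [-9.1, -3.2], [320, 98, 308, 91])
```

Request:
{"method": "step_arm", "body": {
  "rows": "0 -0.1 0 0 0 0.01; 0 -0.2 0 0 0 0.02; 0 -0.3 0 0 0 0.03; 0.01 -0.4 0 0 0 0.04; 0.01 -0.4 0 0 0 0.04; 0.01 -0.4 0 0 0 0.04; 0.01 -0.4 0 0 0 0.04; 0.01 -0.4 0 0 0 0.04; 0.01 -0.4 0 0 0 0.04; 0.01 -0.4 0 0 0 0.04"
}}

```text
t: 20.6
tool_pos: [0.424, -0.2425, 0.178]
tcp_rot: [2.956, 1.058, -0.002]
force: [-5.1, -10.0, -1.1]
finger_gap: 0.226
gripper_force: 60.0
```

Run:
```python
from h import *
s=state();goto(bolt('a'),108.4-65.3,.078,s);print(ringpos(s))
q=np.radians(yaw(s));print("Fy_tool",s["force"][:2]@[np.sin(q),-np.cos(q)])
f=grab_frame("wrist");np.save("w11.npy",f,allow_pickle=True)
print("a",*headang(f,"a",minlen=16),sep="\n")
```

```text
t 20.60 now [ 0.424  -0.2425  0.178 ] yaw 39.39 F [ -5.1 -10.   -1.1] M [-1.83  1.18  0.09]
  go dx 0.01 dy 0.39 dz -0.03 az -0.065
(array([ 0.50132793, -0.17904869]), np.float64(0.07774718765096467))
Fy_tool 4.486616699633746
a
(1.204, 26.3, 13.5, [7.7, 13.2], [323, 47, 297, 47])
(0.914, 29.6, 15.7, [-3.2, -11.6], [348, 92, 319, 101])
(1.198, 55.7, 27.4, [-7.2, 9.7], [297, 47, 298, 103])
(1.198, 36.9, 17.9, [13.4, -8.8], [350, 85, 350, 48])
(0.921, 26.9, 13.8, [6.0, 11.5], [298, 56, 323, 48])
(1.195, 30.0, 16.1, [-5.6, -13.4], [318, 102, 348, 102])
(1.203, 60.0, 29.4, [-6.8, 11.8], [296, 101, 294, 41])
(0.912, 35.2, 17.6, [-9.2, 4.2], [308, 102, 298, 68])
(0.91, 31.2, 15.2, [13.0, -5.5], [340, 48, 348, 78])
(1.197, 23.8, 12.1, [8.9, 16.2], [295, 41, 319, 41])
(1.207, 18.1, 9.3, [8.9, 13.1], [303, 45, 321, 45])
```

Request:
{"method": "step_arm", "body": {
  "rows": "0.02 0.6 0 0 0 -0.06; 0.08 1.3 0 0 0 -0.13; 0.2 2 0 0 0 -0.2; 0.36 2.67 0 0 0 -0.27; 0.36 2.67 -0.3 0 0 -0.27; 0.36 2.67 -1 0 0 -0.27; 0.36 2.67 -2 0 0 -0.27; 0.36 2.67 -3 0 0 -0.27; 0.36 2.67 -4 0 0 -0.27; 0.36 2.67 -4.6 0 0 -0.27"
}}

```text
t: 21.48
tool_pos: [0.4444, -0.2599, 0.2258]
tcp_rot: [2.787, 1.445, 0.002]
force: [-0.4, -0.2, -4.5]
finger_gap: 0.226
gripper_force: 60.0
```

```bash
sed -i 's/^CEN=np.array(\[[^]]*\])/CEN=np.array([.5683,-.1558])/' h.py
python3 - <<'E'
from h import *
f=grab_frame("wrist");np.save("w12.npy",f,allow_pickle=True)
s=state()
print("a",*headang(f,"a",minlen=16),sep="\n")
goto(bolt('c'),172.6,.124,s);print(bolt('c'))
E
```

```text
a
(0.9, 36.9, 23.5, [9.8, -5.9], [341, 64, 341, 101])
(0.899, 35.7, 23.8, [6.7, 10.4], [306, 65, 341, 64])
(0.899, 35.7, 22.8, [-10.1, 7.2], [307, 102, 305, 66])
t 21.53 now [ 0.4446 -0.2601  0.2265] yaw 54.83 F [ 0.2  0.4 -2.2] M [-0.21  0.03 -0.05]
  go dx 25.94 dy 17.11 dz 0.22 az -2.055
[ 0.63472132 -0.13370457]
```

Request:
{"method": "step_arm", "body": {
  "rows": "1 0.7 0 0 0 -0.1; 2.5 1.7 0 0 0 -0.22; 4 2.7 0 0 0 -0.34; 6 4 0 0 0 -0.46; 8 5.3 0 0 0 -0.58; 10 6.6 0 0 0 -0.7; 12 7.9 0 0 0 -0.82; 14 9.2 0 0 0 -0.94; 16 10.5 0 0 0 -1.06; 18 11.9 0.2 0 0 -1.18"
}}

```text
t: 22.37
tool_pos: [0.6461, -0.1805, 0.222]
tcp_rot: [1.504, 2.758, 0.0]
force: [-0.6, -0.7, -4.3]
finger_gap: 0.223
gripper_force: 60.0
```

```bash
python3 -c "
from h import *
goto(bolt('c'),172.6,.124)"
```

```text
t 22.37 now [ 0.6461 -0.1805  0.222 ] yaw 122.79 F [-0.6 -0.7 -4.3] M [-0.2  -0.24  0.06]
  go dx -1.90 dy 9.22 dz -0.23 az -0.869
```

Request:
{"method": "step_arm", "body": {
  "rows": "-0.2 1.2 0 0 0 -0.12; -0.5 2.5 0 0 0 -0.24; -0.8 4 -0.1 0 0 -0.36; -1.1 5.5 -0.2 0 0 -0.48; -1.4 7 -0.23 0 0 -0.6; -1.7 8.3 -0.23 0 0 -0.72; -1.9 9.2 -0.23 0 0 -0.82; -1.9 9.22 -0.23 0 0 -0.869; -1.9 9.22 -0.23 0 0 -0.869; -1.9 9.22 -0.23 0 0 -0.869"
}}

```text
t: 23.2
tool_pos: [0.733, -0.1477, 0.2237]
tcp_rot: [-0.215, -3.134, -0.0]
force: [0.3, 0.1, -5.1]
finger_gap: 0.226
gripper_force: 60.0
```

```bash
cat >> h.py <<'E'
def rel(f,s,k,up,minlen=14):
    """segments near the head k and near the ring, in tool frame (cm)"""
    T=f["extrinsics"]@np.linalg.inv(C);I=np.linalg.inv(T)
    g=cv2.cvtColor(f["color"],cv2.COLOR_RGB2GRAY);S=cv2.createLineSegmentDetector(0).detect(cv2.resize(g,None,fx=2,fy=2,interpolation=cv2.INTER_CUBIC))[0][:,0]/2-.25
    for nm,z,c,r in (("ring",s["tool_pos"][2]-.0843,np.array([10,0]),3.6),("head",.089,(np.linalg.inv(toolT(s))@np.r_[bolt(k),0,1])[:2]*100,1.9)):
        for u1,v1,u2,v2 in S:
            if np.hypot(u2-u1,v2-v1)<minlen: continue
            p,q=[(I@np.r_[px2w(f,u,v,z),1])[:2]*100 for u,v in ((u1,v1),(u2,v2))]
            if max(np.linalg.norm(p-c),np.linalg.norm(q-c))>r: continue
            print(nm,"len %.2f ang %.3f mid"%(np.linalg.norm(q-p),np.arctan2(*(q-p)[::-1])%np.pi),((p+q)/2).round(2),[round(float(x)) for x in (u1,v1,u2,v2)])
E
python3 - <<'E'
from h import *
f=grab_frame("wrist");s=state();np.save("w13.npy",f,allow_pickle=True)
goto(bolt('c'),172.6,.124,s);print(s["joint_positions"].round(2))
rel(f,s,'c',.124)
E
```

```text
t 23.25 now [ 0.7329 -0.1479  0.2239] yaw 172.11 F [-0.3  0.1 -4.6] M [-0.01 -0.3   0.08]
  go dx -0.08 dy 0.14 dz -0.04 az -0.009
[-0.25  0.82  0.91  0.    1.41 -1.68]
ring len 3.99 ang 0.014 mid [ 9.57 -2.15] [281, 121, 279, 39]
ring len 4.39 ang 1.567 mid [12.26  0.12] [279, 23, 369, 23]
ring len 1.76 ang 3.129 mid [ 9.47 -0.82] [306, 101, 305, 65]
ring len 2.62 ang 1.569 mid [11.16  0.11] [350, 48, 298, 48]
ring len 2.58 ang 0.001 mid [ 9.84 -1.2 ] [298, 48, 299, 102]
ring len 1.81 ang 1.528 mid [10.4   0.13] [306, 65, 342, 63]
ring len 1.13 ang 0.496 mid [12.75 -0.39] [308, 23, 319, 1]
ring len 4.41 ang 3.139 mid [10.04  2.36] [370, 24, 366, 116]
ring len 2.60 ang 3.141 mid [9.86 1.44] [349, 102, 350, 48]
ring len 1.79 ang 3.118 mid [9.48 1.03] [342, 64, 342, 101]
ring len 1.09 ang 1.565 mid [ 7.78 -1.55] [303, 117, 282, 117]
ring len 1.09 ang 1.574 mid [7.79 1.78] [366, 117, 345, 117]
ring len 2.83 ang 0.002 mid [10.   -1.33] [296, 101, 295, 42]
ring len 1.26 ang 1.572 mid [12.18 -1.35] [307, 25, 281, 25]
ring len 1.43 ang 1.569 mid [11.46 -0.57] [296, 41, 324, 41]
ring len 0.89 ang 1.570 mid [12.18 -0.12] [328, 25, 310, 25]
ring len 1.72 ang 3.130 mid [9.55 1.56] [352, 64, 352, 99]
head len 2.29 ang 3.129 mid [ 9.88 -1.1 ] [306, 101, 305, 65]
head len 2.35 ang 1.528 mid [11.1   0.13] [306, 65, 342, 63]
head len 2.33 ang 3.118 mid [9.9  1.31] [342, 64, 342, 101]
```

Request:
{"method": "step_arm", "body": {
  "rows": "-0.06 0 0 0 0 0.02; -0.12 0 0.3 0 0 0.02; -0.12 0 1 0 0 0.02; -0.12 0 1.7 0 0 0.02; -0.12 0 2.4 0 0 0.02; -0.12 0 3 0 0 0.02; -0.12 0 3.4 0 0 0.02; -0.12 0 3.7 0 0 0.02; -0.12 0 3.9 0 0 0.02; -0.12 0 3.9 0 0 0.02"
}}

```text
t: 24.08
tool_pos: [0.7343, -0.1479, 0.1847]
tcp_rot: [-0.244, -3.132, -0.0]
force: [0.3, -0.1, -4.2]
finger_gap: 0.23
gripper_force: 60.0
```

Request:
{"method": "step_arm", "body": {
  "rows": "0 0 0.1 0 0 0; 0 0 0.2 0 0 0; 0 0 0.3 0 0 0; 0 0 0.4 0 0 0; 0 0 0.5 0 0 0; 0 0 0.55 0 0 0; 0 0 0.6 0 0 0; 0 0 0.65 0 0 0; 0 0 0.65 0 0 0; 0 0 0.65 0 0 0"
}}

```text
t: 24.92
tool_pos: [0.7343, -0.1479, 0.1787]
tcp_rot: [0.244, 3.132, 0.0]
force: [0.1, 0.2, -2.6]
finger_gap: 0.23
gripper_force: 60.0
```

Request:
{"method": "step_arm", "body": {
  "rows": "0.02 -0.6 0 0 0 0.06; 0.08 -1.3 0.05 0 0 0.13; 0.2 -1.99 0.05 0 0 0.2; 0.36 -2.67 0.05 0 0 0.27; 0.58 -3.38 0.05 0 0 0.345; 0.87 -4.08 0.05 0 0 0.42; 1.18 -4.71 0.05 0 0 0.49; 1.35 -5.01 0.05 0 0 0.525; 1.53 -5.31 0.05 0 0 0.56; 1.53 -5.31 0.05 0 0 0.56"
}}

```text
t: 25.75
tool_pos: [0.7109, -0.1995, 0.1787]
tcp_rot: [1.103, 2.939, -0.002]
force: [2.9, -6.1, -2.6]
finger_gap: 0.229
gripper_force: 60.1
```

Request:
{"method": "step_arm", "body": {
  "rows": "0 -0.3 0 0 0 0.03; 0.02 -0.6 0 0 0 0.06; 0.04 -0.9 0 0 0 0.09; 0.07 -1.2 0 0 0 0.12; 0.11 -1.5 0 0 0 0.15; 0.11 -1.5 0 0 0 0.15; 0.11 -1.5 0 0 0 0.15; 0.11 -1.5 0 0 0 0.15; 0.11 -1.5 0 0 0 0.15; 0.11 -1.5 0 0 0 0.15"
}}

```text
t: 26.58
tool_pos: [0.7005, -0.2098, 0.1788]
tcp_rot: [1.316, 2.849, -0.002]
force: [3.3, -6.6, -2.3]
finger_gap: 0.224
gripper_force: 60.1
```

```bash
cat >> h.py <<'E'
def check(k,name,minlen=16):
    s=state();q=np.radians(yaw(s));f=grab_frame("wrist");np.save(name,f,allow_pickle=True)
    print("t %.2f yaw %.2f"%(s["t"],yaw(s)),"ring-bolt",(ringpos(s)[0]-bolt(k)).round(4),"uz %.4f"%ringpos(s)[1],"F",s["force"].round(1),"Fy_tool %.1f"%(s["force"][:2]@[np.sin(q),-np.cos(q)]))
    print(*[(a,l,m) for a,l,m,_,_ in headang(f,k,minlen=minlen)])
E
python3 -c "
from h import *
check('c','w14.npy')"
```

```text
t 26.58 yaw 130.41 ring-bolt [0.001 0.   ] uz 0.0785 F [ 3.3 -6.6 -2.3] Fy_tool -1.7
(0.907, 33.8, 17.0) (1.163, 34.4, 16.7) (1.158, 25.6, 13.2) (1.167, 33.2, 16.7) (0.917, 25.5, 13.2) (0.906, 33.6, 17.9) (0.906, 34.3, 16.8) (1.162, 31.9, 17.2) (1.163, 40.6, 19.8) (1.175, 34.4, 17.2)
```

Request:
{"method": "step_arm", "body": {
  "rows": "0 -0.1 0 0 0 0.01; 0 -0.2 0 0 0 0.02; 0 -0.3 0 0 0 0.03; 0.01 -0.4 0 0 0 0.04; 0.01 -0.5 0 0 0 0.05; 0.01 -0.5 0 0 0 0.05; 0.01 -0.5 0 0 0 0.05; 0.01 -0.5 0 0 0 0.05; 0.01 -0.5 0 0 0 0.05; 0.01 -0.5 0 0 0 0.05"
}}

```text
t: 27.47
tool_pos: [0.697, -0.2127, 0.179]
tcp_rot: [1.386, 2.815, -0.001]
force: [5.3, -6.0, -3.6]
finger_gap: 0.229
gripper_force: 60.2
```

```bash
python3 -c "
from h import *
check('c','w15.npy')"
```

```text
t 27.47 yaw 127.57 ring-bolt [0.0013 0.0003] uz 0.0787 F [ 5.3 -6.  -3.6] Fy_tool 0.5
(1.212, 25.0, 12.9) (0.92, 34.4, 17.3) (1.211, 33.2, 16.7) (1.204, 35.0, 17.1) (0.918, 33.4, 16.4) (0.916, 32.6, 17.4) (0.921, 25.3, 13.1) (1.207, 30.6, 16.5) (1.205, 41.2, 20.0) (1.213, 33.8, 17.0)
```

Request:
{"method": "step_arm", "body": {
  "rows": "0.02 0.6 0 0 0 -0.06; 0.08 1.3 0 0 0 -0.13; 0.2 2 0 0 0 -0.2; 0.42 2.86 0 0 0 -0.29; 0.42 2.86 -0.3 0 0 -0.29; 0.42 2.86 -1 0 0 -0.29; 0.42 2.86 -2 0 0 -0.29; 0.42 2.86 -3 0 0 -0.29; 0.42 2.86 -4 0 0 -0.29; 0.42 2.86 -4.5 0 0 -0.29"
}}

```text
t: 28.35
tool_pos: [0.7167, -0.1914, 0.2259]
tcp_rot: [0.967, 2.986, 0.0]
force: [0.2, -0.7, -3.8]
finger_gap: 0.228
gripper_force: 60.0
```

```bash
python3 -c "
from h import *
check('c','w16.npy');goto(bolt('b'),82.6,.124)"
```

```text
t 28.35 yaw 144.11 ring-bolt [0.001  0.0009] uz 0.1256 F [ 0.2 -0.7 -3.8] Fy_tool -0.5
(0.9, 35.7, 23.7) (0.899, 37.7, 24.0) (0.897, 36.9, 23.5) (0.903, 21.9, 15.0)
t 28.40 now [ 0.7169 -0.1914  0.2263] yaw 144.13 F [ 1.   0.2 -3.7] M [-0.11 -0.3  -0.01]
  go dx 3.67 dy -18.70 dz 0.20 az 1.074
```

Request:
{"method": "step_arm", "body": {
  "rows": "0.3 -1.5 0 0 0 0.11; 0.7 -3.5 0 0 0 0.23; 1.1 -5.5 0 0 0 0.35; 1.5 -7.7 0.1 0 0 0.47; 1.9 -9.9 0.2 0 0 0.59; 2.4 -12.1 0.2 0 0 0.71; 2.8 -14.3 0.2 0 0 0.83; 3.3 -16.5 0.2 0 0 0.95; 3.6 -18.2 0.2 0 0 1.05; 3.67 -18.7 0.2 0 0 1.074"
}}

```text
t: 29.23
tool_pos: [0.5756, -0.323, 0.2213]
tcp_rot: [2.367, 2.065, -0.001]
force: [0.8, -0.1, -4.1]
finger_gap: 0.231
gripper_force: 60.0
```

Request:
{"method": "step_arm", "body": {
  "rows": "0 0 0 0 0 0; 0 0 0 0 0 0; 0 0 0 0 0 0; 0 0 0.3 0 0 0; 0 0 0.5 0 0 0; 0 0 0.5 0 0 0; 0 0 0.5 0 0 0; 0 0 0.5 0 0 0; 0 0 0.5 0 0 0; 0 0 0.5 0 0 0"
}}

```text
t: 30.07
tool_pos: [0.5774, -0.3212, 0.2162]
tcp_rot: [2.359, 2.074, 0.0]
force: [0.2, 1.3, -4.0]
finger_gap: 0.228
gripper_force: 60.0
```

Run:
```python
from h import *
f=grab_frame("wrist");s=state();np.save("w17.npy",f,allow_pickle=True)
goto(bolt('b'),82.6,.078,s)
rel(f,s,'b',.124,20)
```

```text
t 30.12 now [ 0.5774 -0.3212  0.2162] yaw 82.64 F [-0.3 -0.1 -4.4] M [-0.19 -0.07 -0.01]
  go dx -0.02 dy 0.02 dz 3.79 az 0.001
ring len 4.48 ang 1.570 mid [12.26  0.11] [278, 23, 369, 23]
ring len 4.41 ang 3.139 mid [10.04  2.36] [369, 24, 366, 116]
ring len 4.45 ang 3.140 mid [ 9.99 -2.13] [281, 118, 278, 24]
ring len 2.58 ang 3.140 mid [9.88 1.44] [349, 101, 350, 48]
ring len 2.63 ang 1.570 mid [11.17  0.11] [350, 47, 298, 48]
ring len 1.80 ang 1.556 mid [10.45  0.1 ] [306, 63, 341, 63]
ring len 2.58 ang 3.141 mid [ 9.85 -1.21] [297, 48, 299, 102]
ring len 1.85 ang 3.120 mid [9.51 1.1 ] [343, 63, 343, 101]
ring len 2.86 ang 3.135 mid [10.02  1.56] [353, 41, 352, 101]
ring len 1.09 ang 1.573 mid [ 7.79 -1.56] [303, 117, 282, 117]
ring len 1.82 ang 3.111 mid [ 9.47 -0.83] [306, 102, 305, 64]
ring len 2.83 ang 1.570 mid [11.47  0.12] [296, 41, 353, 41]
ring len 1.09 ang 1.573 mid [7.79 1.78] [366, 117, 345, 117]
ring len 1.05 ang 0.771 mid [9.27 2.79] [368, 95, 383, 80]
ring len 1.91 ang 1.568 mid [12.19  1.34] [368, 25, 329, 25]
ring len 2.80 ang 3.139 mid [10.02 -1.32] [296, 101, 295, 42]
ring len 2.30 ang 1.569 mid [12.33  1.2 ] [369, 22, 323, 22]
ring len 1.04 ang 1.573 mid [12.32 -1.58] [300, 22, 279, 22]
ring len 1.20 ang 1.573 mid [12.18 -1.41] [305, 25, 281, 25]
head len 2.27 ang 1.556 mid [11.06  0.09] [306, 63, 341, 63]
head len 2.32 ang 3.120 mid [9.88 1.36] [343, 63, 343, 101]
head len 2.29 ang 3.111 mid [ 9.82 -1.07] [306, 102, 305, 64]
```

Request:
{"method": "step_arm", "body": {
  "rows": "-0.08 0.01 0 0 0 0; -0.14 0.03 0.3 0 0 0; -0.14 0.03 0.8 0 0 0; -0.14 0.03 1.4 0 0 0; -0.14 0.03 2 0 0 0; -0.14 0.03 2.5 0 0 0; -0.14 0.03 2.9 0 0 0; -0.14 0.03 3.1 0 0 0; -0.14 0.03 3.2 0 0 0; -0.14 0.03 3.3 0 0 0"
}}

```text
t: 30.95
tool_pos: [0.5775, -0.3226, 0.1831]
tcp_rot: [2.359, 2.074, 0.0]
force: [-0.5, -0.3, -5.2]
finger_gap: 0.228
gripper_force: 60.0
```

Request:
{"method": "step_arm", "body": {
  "rows": "0 0 0.1 0 0 0; 0 0 0.2 0 0 0; 0 0 0.3 0 0 0; 0 0 0.35 0 0 0; 0 0 0.4 0 0 0; 0 0 0.45 0 0 0; 0 0 0.45 0 0 0; 0 0 0.45 0 0 0; 0 0 0.45 0 0 0; 0 0 0.45 0 0 0"
}}

```text
t: 31.78
tool_pos: [0.5775, -0.3227, 0.1787]
tcp_rot: [2.359, 2.074, 0.0]
force: [-0.2, -0.5, -3.2]
finger_gap: 0.225
gripper_force: 60.0
```

Engaged. Now turning b to its stop.

Request:
{"method": "step_arm", "body": {
  "rows": "0.02 -0.6 0 0 0 0.06; 0.08 -1.3 0.05 0 0 0.13; 0.2 -1.99 0.05 0 0 0.2; 0.36 -2.67 0.05 0 0 0.27; 0.58 -3.38 0.05 0 0 0.345; 0.87 -4.08 0.05 0 0 0.42; 1.18 -4.71 0.05 0 0 0.49; 1.35 -5.01 0.05 0 0 0.525; 1.53 -5.31 0.05 0 0 0.56; 1.53 -5.31 0.05 0 0 0.56"
}}

```text
t: 32.62
tool_pos: [0.5263, -0.3007, 0.1783]
tcp_rot: [2.842, 1.339, -0.001]
force: [-2.4, -3.0, -1.9]
finger_gap: 0.225
gripper_force: 60.0
```

Request:
{"method": "step_arm", "body": {
  "rows": "0 -0.3 0 0 0 0.03; 0.02 -0.6 0 0 0 0.06; 0.04 -0.9 0 0 0 0.09; 0.07 -1.2 0 0 0 0.12; 0.11 -1.5 0 0 0 0.15; 0.14 -1.7 0 0 0 0.17; 0.16 -1.8 0 0 0 0.18; 0.16 -1.8 0 0 0 0.18; 0.16 -1.8 0 0 0 0.18; 0.16 -1.8 0 0 0 0.18"
}}

```text
t: 33.45
tool_pos: [0.5138, -0.2884, 0.1782]
tcp_rot: [2.949, 1.083, -0.001]
force: [-3.9, -4.4, -2.2]
finger_gap: 0.226
gripper_force: 60.0
```

```bash
python3 -c "
from h import *
check('b','w18.npy')"
```

```text
t 33.45 yaw 40.32 ring-bolt [-0.0004 -0.0015] uz 0.0779 F [-3.9 -4.4 -2.2] Fy_tool 0.8
(1.149, 32.5, 16.7) (0.908, 32.4, 17.2) (1.173, 44.4, 22.1) (1.166, 32.5, 17.5) (1.163, 27.5, 13.4) (0.905, 32.9, 16.1) (0.908, 34.4, 17.3) (1.181, 60.0, 29.5) (1.179, 41.3, 20.5) (1.182, 20.6, 10.6)
```

Request:
{"method": "step_arm", "body": {
  "rows": "0 -0.1 0 0 0 0.01; 0 -0.2 0 0 0 0.02; 0 -0.3 0 0 0 0.03; 0.01 -0.4 0 0 0 0.04; 0.01 -0.4 0 0 0 0.04; 0.01 -0.4 0 0 0 0.04; 0.01 -0.4 0 0 0 0.04; 0.01 -0.1 0 0 0 0.01; 0.02 0.6 0 0 0 -0.06; 0.08 1.3 0 0 0 -0.13"
}}

```text
t: 34.33
tool_pos: [0.5231, -0.2976, 0.1783]
tcp_rot: [2.871, 1.276, 0.0]
force: [-0.1, 0.3, -3.6]
finger_gap: 0.225
gripper_force: 60.0
```

Request:
{"method": "step_arm", "body": {
  "rows": "0.02 0.5 0 0 0 -0.05; 0.05 1 0 0 0 -0.1; 0.07 1.2 0 0 0 -0.12; 0.07 1.2 -0.3 0 0 -0.12; 0.07 1.2 -0.8 0 0 -0.12; 0.07 1.2 -1.6 0 0 -0.12; 0.07 1.2 -2.5 0 0 -0.12; 0.07 1.2 -3.5 0 0 -0.12; 0.07 1.2 -4.3 0 0 -0.12; 0.07 1.2 -4.5 0 0 -0.12"
}}

```text
t: 35.17
tool_pos: [0.5326, -0.3051, 0.2254]
tcp_rot: [2.79, 1.439, 0.002]
force: [0.6, 0.2, -4.2]
finger_gap: 0.23
gripper_force: 60.0
```

```bash
python3 -c "
from h import *
check('b','w19.npy');goto(bolt('d'),-7.4,.120)"
```

```text
t 35.17 yaw 54.56 ring-bolt [ 0.0002 -0.0014] uz 0.1251 F [ 0.6  0.2 -4.2] Fy_tool 0.3
(0.9, 36.3, 23.1) (0.897, 35.0, 23.3) (0.872, 21.8, 14.9) (0.899, 38.2, 24.3) (0.889, 22.6, 15.5)
t 35.22 now [ 0.5325 -0.3051  0.2248] yaw 54.56 F [ 0.2 -0.6 -4.4] M [-0.18  0.05 -0.  ]
  go dx 13.67 dy -20.22 dz 0.45 az 1.081
```

Request:
{"method": "step_arm", "body": {
  "rows": "0.9 -1.3 0 0 0 0.1; 2.2 -3.2 0 0 0 0.22; 3.7 -5.4 0 0 0 0.34; 5.3 -7.8 0 0 0 0.46; 6.9 -10.2 0 0 0 0.58; 8.5 -12.6 0 0 0 0.7; 10.1 -15 0 0 0 0.82; 11.7 -17.3 0 0 0 0.94; 13 -19.2 0 0 0 1.04; 13.67 -20.2 0 0 0 1.081"
}}

```text
t: 36.05
tool_pos: [0.4458, -0.0744, 0.223]
tcp_rot: [-3.134, 0.21, 0.001]
force: [1.1, -0.6, -4.3]
finger_gap: 0.226
gripper_force: 60.0
```

Request:
{"method": "step_arm", "body": {
  "rows": "0 0 0 0 0 0; 0 0 0 0 0 0; 0 0 0 0 0 0; 0 0 0.3 0 0 0; 0 0 0.7 0 0 0; 0 0 0.9 0 0 0; 0 0 0.9 0 0 0; 0 0 0.9 0 0 0; 0 0 0.9 0 0 0; 0 0 0.9 0 0 0"
}}

```text
t: 36.88
tool_pos: [0.4469, -0.0765, 0.2141]
tcp_rot: [3.135, -0.202, 0.0]
force: [-0.3, -0.9, -4.2]
finger_gap: 0.23
gripper_force: 60.0
```

Run:
```python
from h import *
f=grab_frame("wrist");s=state();np.save("w20.npy",f,allow_pickle=True)
goto(bolt('d'),-7.4,.078,s);print(s["joint_positions"].round(2))
rel(f,s,'d',.124,25)
```

```text
t 36.93 now [ 0.4469 -0.0764  0.2142] yaw -7.37 F [-0.7  0.5 -3.7] M [ 0.07  0.2  -0.04]
  go dx 0.01 dy 0.00 dz 3.59 az 0.001
[-0.25  0.19  1.88  0.    1.07  1.45]
ring len 2.61 ang 3.138 mid [9.86 1.44] [349, 102, 350, 48]
ring len 4.45 ang 1.571 mid [12.26  0.12] [279, 23, 369, 23]
ring len 2.63 ang 1.570 mid [11.17  0.11] [350, 48, 298, 48]
ring len 1.37 ang 3.114 mid [11.48  2.75] [377, 26, 377, 56]
ring len 2.58 ang 3.138 mid [ 9.85 -1.2 ] [297, 48, 299, 102]
ring len 4.44 ang 3.137 mid [10.02  2.36] [369, 24, 366, 117]
ring len 4.47 ang 0.000 mid [10.   -2.14] [281, 118, 278, 24]
ring len 1.82 ang 0.029 mid [9.5  1.18] [346, 64, 344, 101]
ring len 1.80 ang 1.601 mid [10.53  0.22] [308, 61, 344, 62]
ring len 1.91 ang 0.050 mid [ 9.54 -0.79] [306, 101, 307, 62]
ring len 2.83 ang 3.137 mid [10.01  1.56] [353, 42, 352, 101]
ring len 2.83 ang 0.001 mid [10.01 -1.33] [296, 101, 295, 42]
ring len 2.83 ang 1.570 mid [11.46  0.09] [295, 41, 352, 41]
ring len 2.67 ang 1.571 mid [12.18 -0.68] [335, 25, 281, 25]
head len 2.24 ang 1.601 mid [11.12  0.25] [308, 61, 344, 62]
head len 2.38 ang 0.050 mid [ 9.9 -1. ] [306, 101, 307, 62]
```

Request:
{"method": "step_arm", "body": {
  "rows": "-0.05 0.05 0 0 0 0; -0.1 0.1 0.3 0 0 0; -0.1 0.1 0.8 0 0 0; -0.1 0.1 1.4 0 0 0; -0.1 0.1 2 0 0 0; -0.1 0.1 2.5 0 0 0; -0.1 0.1 2.8 0 0 0; -0.1 0.1 3 0 0 0; -0.1 0.1 3.1 0 0 0; -0.1 0.1 3.1 0 0 0"
}}

```text
t: 37.77
tool_pos: [0.4458, -0.0773, 0.183]
tcp_rot: [-3.135, 0.202, 0.0]
force: [0.1, -0.4, -5.6]
finger_gap: 0.227
gripper_force: 60.0
```

Request:
{"method": "step_arm", "body": {
  "rows": "0 0 0.1 0 0 0; 0 0 0.2 0 0 0; 0 0 0.3 0 0 0; 0 0 0.35 0 0 0; 0 0 0.4 0 0 0; 0 0 0.45 0 0 0; 0 0 0.45 0 0 0; 0 0 0.45 0 0 0; 0 0 0.45 0 0 0; 0 0 0.45 0 0 0"
}}

```text
t: 38.6
tool_pos: [0.4458, -0.0773, 0.1786]
tcp_rot: [3.135, -0.202, 0.0]
force: [-0.8, -0.1, -3.1]
finger_gap: 0.225
gripper_force: 60.0
```

Request:
{"method": "step_arm", "body": {
  "rows": "0.02 -0.6 0 0 0 0.06; 0.08 -1.3 0.05 0 0 0.13; 0.2 -1.99 0.05 0 0 0.2; 0.36 -2.67 0.05 0 0 0.27; 0.58 -3.38 0.05 0 0 0.345; 0.87 -4.08 0.05 0 0 0.42; 1.18 -4.71 0.05 0 0 0.49; 1.35 -5.01 0.05 0 0 0.525; 1.53 -5.31 0.05 0 0 0.56; 1.53 -5.31 0.05 0 0 0.56"
}}

```text
t: 39.43
tool_pos: [0.4678, -0.0261, 0.1781]
tcp_rot: [-2.956, 1.062, 0.001]
force: [-3.3, 1.5, -1.5]
finger_gap: 0.229
gripper_force: 60.0
```

Request:
{"method": "step_arm", "body": {
  "rows": "0 -0.3 0 0 0 0.03; 0.02 -0.6 0 0 0 0.06; 0.04 -0.9 0 0 0 0.09; 0.07 -1.2 0 0 0 0.12; 0.11 -1.5 0 0 0 0.15; 0.14 -1.7 0 0 0 0.17; 0.16 -1.8 0 0 0 0.18; 0.16 -1.8 0 0 0 0.18; 0.16 -1.8 0 0 0 0.18; 0.16 -1.8 0 0 0 0.18"
}}

```text
t: 40.27
tool_pos: [0.4802, -0.0136, 0.178]
tcp_rot: [-2.851, 1.32, 0.001]
force: [-3.4, 3.5, -1.7]
finger_gap: 0.225
gripper_force: 60.0
```

```bash
python3 -c "
from h import *
check('d','w21.npy')"
```

```text
t 40.27 yaw -49.70 ring-bolt [-0.0014 -0.0005] uz 0.0777 F [-3.4  3.5 -1.7] Fy_tool 0.3
(1.159, 36.9, 18.4) (1.165, 18.2, 9.3) (1.174, 33.8, 16.4) (0.925, 22.1, 11.2) (0.859, 19.8, 9.7) (1.178, 28.8, 13.8) (1.179, 60.0, 29.4) (1.177, 57.5, 29.4) (0.342, 16.5, 8.2) (0.892, 17.0, 9.1) (1.174, 30.7, 15.3) (-0.164, 18.0, 8.9) (0.321, 16.8, 8.7)
```

Push a touch further, back off, lift, and look.

Request:
{"method": "step_arm", "body": {
  "rows": "0 -0.1 0 0 0 0.01; 0 -0.2 0 0 0 0.02; 0 -0.3 0 0 0 0.03; 0.01 -0.4 0 0 0 0.04; 0.01 -0.5 0 0 0 0.05; 0.01 -0.5 0 0 0 0.05; 0.01 -0.5 0 0 0 0.05; 0.01 -0.1 0 0 0 0.01; 0.02 0.6 0 0 0 -0.06; 0.08 1.3 0 0 0 -0.13"
}}

```text
t: 41.15
tool_pos: [0.471, -0.0229, 0.1782]
tcp_rot: [-2.932, 1.127, -0.001]
force: [0.9, -0.6, -2.8]
finger_gap: 0.225
gripper_force: 60.0
```

Request:
{"method": "step_arm", "body": {
  "rows": "0.02 0.5 0 0 0 -0.05; 0.05 1 0 0 0 -0.1; 0.07 1.2 0 0 0 -0.12; 0.07 1.2 -0.3 0 0 -0.12; 0.07 1.2 -0.8 0 0 -0.12; 0.07 1.2 -1.6 0 0 -0.12; 0.07 1.2 -2.5 0 0 -0.12; 0.07 1.2 -3.5 0 0 -0.12; 0.07 1.2 -4.3 0 0 -0.12; 0.07 1.2 -4.5 0 0 -0.12"
}}

```text
t: 41.98
tool_pos: [0.4639, -0.032, 0.225]
tcp_rot: [-2.992, 0.956, -0.004]
force: [-0.6, -0.1, -4.3]
finger_gap: 0.229
gripper_force: 60.0
```

Run:
```python
from h import *
check('d','w22.npy');f=np.load('w22.npy',allow_pickle=True).item()
print(*headang(f,'d',minlen=10),sep="\n")
for k in 'abc': print(k,[x[:2] for x in headang(f,k,minlen=18)])
t=np.load("top.npy",allow_pickle=True).item()
for n,u,v in [("yellow ring",214,275),("yellow end",257,298),("purple ring",183,204),("purple end",187,251),("square",291,155),("sq corner",313,163),("ring orig",239,203)]: print(n,px2w(t,u,v,.01).round(3))
s=state();goto((.43,.14),-20,.0,s)
```

```text
t 41.98 yaw -35.44 ring-bolt [-0.0008 -0.0007] uz 0.1247 F [-0.6 -0.1 -4.3] Fy_tool 0.5
(0.915, 37.5, 23.9) (0.898, 34.4, 22.8) (0.906, 35.1, 22.3)
(0.035, 10.7, 7.0, [1.8, -16.5], [339, 61, 347, 68])
(0.915, 37.5, 23.9, [-7.5, -9.1], [342, 64, 342, 102])
(0.898, 34.4, 22.8, [10.0, -5.8], [306, 64, 340, 63])
(0.906, 35.1, 22.3, [6.7, 10.3], [307, 100, 305, 65])
(1.105, 10.7, 7.3, [-8.3, 8.8], [326, 101, 316, 100])
a [(0.9, 38.3), (0.896, 36.4), (0.889, 42.0), (0.901, 36.4)]
b []
c []
yellow ring [0.33  0.326 0.01 ]
yellow end [0.261 0.188 0.01 ]
purple ring [0.553 0.436 0.01 ]
purple end [0.403 0.415 0.01 ]
square [0.721 0.094 0.01 ]
sq corner [0.696 0.021 0.01 ]
ring orig [0.56  0.256 0.01 ]
t 42.03 now [ 0.4638 -0.032   0.2245] yaw -35.44 F [-0.5  0.2 -3.8] M [0.16 0.12 0.02]
  go dx -22.37 dy -9.39 dz 12.42 az -0.270
```

Request:
{"method": "step_arm", "body": {
  "rows": "-1 -0.9 0 0 0 0; -2.8 -2.4 0 0 0 0; -5 -4.3 0 0 0 0; -7.2 -6.2 0 0 0 0; -9.3 -8.1 0 0 0 0; -10.6 -9.3 1 0 0 0; -11 -9.6 2.5 0 0 0; -11 -9.6 4 0 0 0; -11 -9.6 5.5 0 0 0; -11 -9.6 6.5 0 0 0"
}}

```text
t: 42.87
tool_pos: [0.429, 0.1101, 0.1567]
tcp_rot: [2.992, -0.956, -0.002]
force: [-0.3, 0.5, -5.6]
finger_gap: 0.227
gripper_force: 60.0
```

Request:
{"method": "step_arm", "body": {
  "rows": "0 0 1 0 0 0; 0 0 2 0 0 0; 0 0 3 0 0 0; 0 0 4 0 0 0; 0 0 4.7 0 0 0; 0 0 5.2 0 0 0; 0 0 5.5 0 0 0; 0 0 5.6 0 0 0; 0 0 5.6 0 0 0; 0 0 5.6 0 0 0"
}}

```text
t: 43.7
tool_pos: [0.4297, 0.11, 0.1024]
tcp_rot: [-2.992, 0.956, -0.001]
force: [-0.5, 0.0, -3.6]
finger_gap: 0.229
gripper_force: 60.0
```

```bash
python3 -c "
from h import *
s=state();goto((.5115,.052),-35.4,.0,s);print(ringpos(s))"
```

```text
t 43.70 now [0.4297 0.11   0.1024] yaw -35.44 F [-0.5  0.  -3.6] M [ 0.24  0.1  -0.04]
  go dx 0.03 dy -0.01 dz 0.21 az -0.001
(array([0.51115215, 0.05197651]), np.float64(0.0020814576981023764))
```

Request:
{"method": "step_arm", "body": {
  "rows": "0 0 0.04 0 0 0; 0 0 0.08 0 0 0; 0 0 0.12 0 0 0; 0 0 0.16 0 0 0; 0 0 0.19 0 0 0; 0 0 0.22 0 0 0; 0 0 0.22 0 0 0; 0 0 0.22 0 0 0; 0 0 0.22 0 0 0; 0 0 0.22 0 0 0"
}}

```text
t: 44.53
tool_pos: [0.4296, 0.11, 0.1002]
tcp_rot: [-2.992, 0.956, -0.0]
force: [-4.0, -1.1, 5.2]
finger_gap: 0.226
gripper_force: 60.0
```

Contact (5 N up), so I'll release and lift clear.

Request:
{"method": "step_arm", "body": {
  "rows": "0 0 -0.04 0 0 0; 0 0 -0.04 0 0 0; 0 0 -0.04 0 0 0; 0 0 -0.04 0 0 0; 0 0 -0.04 0 0 0; 0 0 -0.04 0 0 0; 0 0 -0.04 0 0 0; 0 0 -0.04 0 0 0; 0 0 -0.04 0 0 0; 0 0 -0.04 0 0 0",
  "gripper": 7
}}

```text
t: 45.37
tool_pos: [0.4295, 0.1099, 0.1003]
tcp_rot: [-2.992, 0.956, 0.0]
force: [-0.8, 0.2, -0.2]
finger_gap: 0.741
gripper_force: 0.0
```

Request:
{"method": "step_arm", "body": {
  "rows": "0 0 -0.5 0 0 0; 0 0 -1.5 0 0 0; 0 0 -3 0 0 0; 0 0 -5 0 0 0; 0 0 -7 0 0 0; 0 0 -9 0 0 0; 0 0 -11 0 0 0; 0 0 -12 0 0 0; 0 0 -12 0 0 0; 0 0 -12 0 0 0"
}}

```text
t: 46.2
tool_pos: [0.4294, 0.1099, 0.2203]
tcp_rot: [-2.992, 0.956, -0.001]
force: [0.6, -0.1, -0.3]
finger_gap: 0.745
gripper_force: 0.0
```

Run:
```python
from h import *
f=grab_frame("wrist");s=state();print(s["t"],s["tool_pos"],s["finger_gap"],s["force"])
T=f["extrinsics"]@np.linalg.inv(C);I=np.linalg.inv(T)
g=cv2.cvtColor(f["color"],cv2.COLOR_RGB2GRAY);S=cv2.createLineSegmentDetector(0).detect(g)[0][:,0]
for z in (.016,):
  for r in S:
    p,q=[(I@np.r_[px2w(f,u,v,z),1])[:2]*100 for u,v in (r[:2],r[2:])]
    m=(p+q)/2
    if np.linalg.norm(q-p)>2.2 and abs(m[1])<3.5 and -6<m[0]<13.5: print("len %.2f ang %.3f"%(np.linalg.norm(q-p),np.arctan2(*(q-p)[::-1])%np.pi),m.round(2))
# bystanders: compare top view with the first
t0=np.load("top.npy",allow_pickle=True).item()["color"].astype(int);t=grab_frame("top");np.save("top2.npy",t,allow_pickle=True)
d=np.abs(t["color"].astype(int)-t0).max(2)
for n,(a,b,c,e) in dict(can=(400,150,432,182),brush=(415,200,450,270),square=(285,135,325,170),purple=(170,195,196,258),yellow=(200,262,262,305),pocket=(210,150,250,190)).items(): print(n,(d[b:e,a:c]>40).mean().round(3))
```

```text
46.25 [0.42919219 0.10987368 0.21961404] 0.7472786345045267 [-0.02484985 -0.28984559 -0.80526075]
len 12.71 ang 3.140 [1.34 1.24]
len 11.91 ang 0.006 [ 1.08 -1.01]
len 4.44 ang 1.535 [12.36  0.22]
len 2.89 ang 2.529 [-0.36 -2.01]
len 2.66 ang 0.954 [9.33 0.39]
len 6.72 ang 3.139 [-0.01  0.66]
len 4.53 ang 0.002 [ 9.96 -2.14]
len 2.74 ang 1.572 [11.29  0.11]
len 2.53 ang 0.002 [ 9.94 -1.23]
len 6.44 ang 3.138 [ 0.25 -0.37]
len 2.66 ang 1.566 [-3.75 -2.65]
len 2.74 ang 1.529 [11.54  0.12]
can 0.0
brush 0.193
square 0.0
purple 0.0
yellow 0.229
pocket 0.018
```

Run:
```python
from h import *
for n in ("top.npy","top2.npy"):
    h=cv2.cvtColor(np.load(n,allow_pickle=True).item()["color"],cv2.COLOR_RGB2HSV)
    for k,lo,hi,(a,b,c,e) in [("brush",(8,90,60),(22,255,255),(415,200,450,270)),("yellow",(24,150,60),(34,255,255),(195,260,265,305))]:
        y,x=np.nonzero(cv2.inRange(h[b:e,a:c],lo,hi));print(n,k,len(x),x.mean().round(2) if len(x) else 0,y.mean().round(2) if len(x) else 0)
```

```text
top.npy brush 160 22.82 49.88
top.npy yellow 330 32.74 24.52
top2.npy brush 154 22.76 49.61
top2.npy yellow 281 28.27 22.35
```

```bash
python3 -c "
from h import *
print(finish_job())"
```

```text
the job is handed in; nothing more can be done
None
```

The job is handed in: I drew the wrench by its ring and retook it by the handle, turned the loose bolt (a) to half way, then brought all four bolts up to their stops in the order a, c, b, d (about 0.90 rad each in the wrist camera), and laid the wrench flat on clear bench at about 46 s, with the can, square and brush showing no movement.

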